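# Build up a hand mould on its guide pins

## Task

Build up the hand mould. First check that the clamp screw of the mould base holds: push the handle of the torque wrench standing on it clockwise, seen from above, until the pointer stands between the two long marks of its scale, keep it there for a second without going past them or turning the screw, and let it go. Then lower every cavity plate that is lying about (one is under the top plate), in any order, down over the four guide pins of the base and close the stack with the top plate, everything seated flat and released; leave the jar and the brush alone.

Things in the scene. Friction and masses are not known exactly. Their poses are not given: they have to be found in the camera images.
- mould_base: Steel mould base fixed to the bench, 64 (x) x 136 (y) x 16 mm. Origin: underside centre, on the bench; z up. Four 9 mm guide pins at (x, y) = (14,-44), (-14,-44), (-14,44), (7,44) mm rise 60 mm above its upper face; tips 76 mm over the bench, tapered over the last 9 mm. A seated plate has the base's x, y and direction. A lug at its left end, 14 mm high, bears the clamp screw at (0, 100).
- seat (a point): Centre of the base's upper face, 16 mm above the bench: the underside centre of the first plate when it is seated. Each cavity plate adds 10 mm.
- screw_axis (a point): Point on the clamp screw's vertical axis at the height of the wrench's beam, 42 mm above the bench. Screw head, socket and pointer are 29 mm wide and reach 56 mm above the bench.
- wrench_grip (a point): Middle of the wrench's black handle: 125 mm from the screw axis, 42 mm above the bench. The handle is level, 72 mm long, 23 to 25 mm thick, and points straight away from the screw. A thin pointer above the beam is fixed to the screw end; the scale plate below the pointer's tip moves with the handle; its two long marks stand at 0.18 and 0.30 rad.
- torque_wrench (a joint): Bend of the beam torque wrench, rad: 0 slack, growing as the handle is pushed clockwise seen from above; it springs back when let go. 4 N m per rad: 0.18 to 0.30 rad is 0.7 to 1.2 N m, 6 to 10 N at the middle of the handle, which then moves 22 to 37 mm.
- clamp_screw (a joint): Turn of the clamp screw, rad: 0 at the start, growing clockwise. It holds up to about 3 N m.
- cavity_plate_0: Loose steel cavity plate 50 x 110 x 10 mm, 0.25 kg, slotted; always there. Four 11 mm holes on the mould base's pin pattern, so it goes on one way round only; a black dot marks the set-in hole's corner (+x, +y). Origin: underside centre; x across the 50 mm width, y along the 110 mm, z up. Grip it across the width.
- cavity_plate_1: Loose steel cavity plate 50 x 110 x 10 mm, 0.25 kg, slotted; always there, under the top plate at the start. Four 11 mm holes on the mould base's pin pattern, so it goes on one way round only; a black dot marks the set-in hole's corner (+x, +y). Origin: underside centre; x across the 50 mm width, y along the 110 mm, z up. Grip it across the width.
- cavity_plate_2: Loose steel cavity plate 50 x 110 x 10 mm, 0.25 kg, slotted; may be absent; starts lying on cavity_plate_0. Four 11 mm holes on the mould base's pin pattern, so it goes on one way round only; a black dot marks the set-in hole's corner (+x, +y). Origin: underside centre; x across the 50 mm width, y along the 110 mm, z up. Grip it across the width.
- cavity_plate_3: Loose steel cavity plate 50 x 110 x 10 mm, 0.25 kg, slotted; may be absent. Four 11 mm holes on the mould base's pin pattern, so it goes on one way round only; a black dot marks the set-in hole's corner (+x, +y). Origin: underside centre; x across the 50 mm width, y along the 110 mm, z up. Grip it across the width.
- top_plate: Loose steel top plate 50 x 110 x 16 mm, 0.45 kg, with a proud brass sprue bush (26 x 4.5 mm); starts lying on cavity_plate_1. Four 11 mm holes on the mould base's pin pattern, so it goes on one way round only; a black dot marks the set-in hole's corner (+x, +y). Origin: underside centre; x across the 50 mm width, y along the 110 mm, z up. Grip it across the width.
- tote_pellets: Big fixed plastic tote of pellets standing on the bench to the right of the work, an obstacle. Origin: centre of its underside; 296 (its x) x 414 (its y) x 165 mm high, the rim some 15 mm wider all round.
- jar: Small clear jar, 52 x 58 mm, a bystander. Origin under its centre.
- brush: Brush with a wooden handle, 168 mm long, a bystander. Origin under its centre.

How it is judged:
By the outcome, as a careful person would: the job done as asked, in the order asked, and still so for the second after the job is handed in, with the robot touching nothing.
Of cavity_plate_2, cavity_plate_3 only 1 to 2 are there at a start; the rules pass over those that are not, and their reading is None.
At some moment in a run one of top_plate, cavity_plate_2, cavity_plate_3 may be knocked a few centimetres aside while the robot is not near it.
Once in a run the grip may slacken for a moment while it holds something.
It also fails if it takes over 208 s, if anything falls off the work surface, if the arm or the gripper's body presses on something with over 40 N, if the wrist force passes 120 N, or if a joint passes its speed limit or range.

## Robot

A 6-joint arm with a two-finger parallel gripper is mounted at the origin on the work surface; the furniture and walls round the work are solid. World frame = base frame: x ahead of the robot, y to its left, z up, the work surface at z = 0. Lengths are in mm, angles in rad, forces in N, time in s.
With the tool pointing down it reaches from about 400 to 925 mm from the base axis. Payload 12.5 kg.
Tool frame: the origin (TCP) lies between the finger pads; the fingertips stand 19 mm ahead of it and the grasp point (between the pads) is the TCP (env.nose_length is the distance from the TCP to the fingertips, in mm); z points along the fingers, y is the line along which they close (so a half turn about z gives the same grasp; the last joint's range is limited). The gripper opens to 95 mm and grips with 3 to 60 N. Pads are 20 mm wide; open, the fingers measure 119 mm over their backs; the gripper's body (75 mm by 180 mm) begins 59 mm behind the grasp point.
Start: joints at [-1.379, 0.491, 1.559, -0, 1.092, -0.106], TCP at [183.409, -597.5, 233.661] pointing down, gripper open.
Joint ranges: [-3.1, 3.1], [-0.84, 2.19], [0.05, 2.79], [-1.13, 4.28], [0.06, 2.93], [-2.69, 2.69]. Speed limits (rad/s): [2.22, 2.22, 2.79, 3.14, 3.14, 3.14].

## Interface

Orientations are given as [roll, pitch, yaw] about the fixed x, y, z axes, in that order (R = Rz(yaw) Ry(pitch) Rx(roll)).
In Python, from cell import env gives the robot as it stands. The module is installed in compiled form; this text tells all that it offers.
- The arm moves only by the tool drive_tool, never from a script. Its argument "rows" is a list that holds one entry, the list of rows, each a list of 7 numbers: the shift along the tool's x, y, z scaled (see below), then the turn, a rotation vector about the tool's x, y, z scaled (see below), then the opening, from 0 (shut) to 1 (fully open). In form: [[[tx, ty, tz, ax, ay, az, jaw], ...]]. A call has 1 to 5 rows; each row shifts and turns the commanded pose from where the row before left it, along the tool's axes as they then stand; what a row does not reach is not made up. The controller multiplies each number of a shift by 250 mm and each number of a turn by 180 degrees. A row lasts 1/8 s, in which the tool goes at most 62.5 mm and 10.7 degrees, less where a joint would pass 70% of its speed; a pose out of reach is approached as far as the arm can. A call with a number of a shift or a turn outside -1 to 1 is refused whole. A call with a gripper value outside its range is refused whole. The fingers move at their own pace and stop on an object; the grip force is fixed at half the most. Time passes only in rows, so rows that do not move let the fingers close. It gives the time, the measured TCP pose, the force, the opening and the grip force at its end, in the units of the state.
- env.state(): the state, without advancing time (a new reading comes with each control period).
- env.read_camera(name): name is "scene" or "side" or "wrist"; returns a dict with "color" (400x640x3 uint8, blue, green, red), "camera_matrix" (3x3 intrinsics, pixels), "k1" (the pictures are not rectified: a ray, as slopes to the right and down, at radius r is drawn at 1 + k1 r^2 times it, then the intrinsics apply), "pose" (4x4, takes a point from camera to world coordinates). Camera axes: x right, y up, looking along -z (the intrinsics and any distortion apply to the point x, -y, -z); pixel columns grow to the right and rows downward; lengths in mm; the calibration is good to about 2 mm. A picture is of the moment at which its call begins. There is no depth.
- env.job_done(): hands the job in; it is judged then, once.
Trained networks look in a picture, given as the dict that the camera call returned (one of the last four; its "shot" number tells which), for a name from the list of things; names that differ only in an ending like _2 or _b are one class to them, and where a whole thing is asked for, a point or a joint stands for the part that bears it (a point fixed in the world has none). Each returns a list of dicts, best first, with "score" (0 to 1); they miss things now and then, are a little off and sometimes report something else, mostly with a low value. They report only what shows in the picture. A call takes as long as a camera call.
- env.search_frame(name, picture): "at" ([x, y, z] in mm, in the coordinates of the camera as it stood for that picture, good to about 4 mm: the middle of the surface that is visible of it).
- env.place_of(name, picture): "at" ([x, y, z] in mm, in the coordinates of the camera as it stood for that picture, good to about 4 mm: a listed point, or the origin of a listed thing).
The state is a dict: "t": time; "joints": joint angles; "qvel": joint speeds; "tau": joint torques, N m; "eef_pos": TCP position; "tcp_rot": TCP orientation; "ft_force": force on the tool from outside, world axes, zero at the start; "moment": the same for the moment, N m; "opening": opening from 0.0 (shut) to 1.0 (fully open); "grip_force": force on a finger pad.
Only numpy, scipy, OpenCV 4.12 (cv2) and the standard library are available. Lean on these libraries where they do the work, as an engineer would, in place of code of your own. Each camera call takes 0.05 s, during which the arm holds its last target. There are 200 camera calls.

## Working session

There is one attempt and no reset: what is moved stays moved. The work goes in short steps, Python scripts to look and compute and a tool call to move; the robot and the scene stay as the last step left them, time stands still between calls to the robot, and variables do not carry over. Pictures are saved under pics/ and viewed, at most 14 in all, crops included, and the job is handed in when it is done.

Besides the shell and the picture viewer there is one more tool, called after "Emit:" as a command line: name --argument value ..., lists and objects as JSON in quotes. drive_tool: Moves the arm, as the interface text tells. Its arguments: {"type":"object","properties":{"rows":{"type":"array","items":{"type":"array","items":{"type":"array","items":{"type":"number","minimum":-1,"maximum":1}}}}},"required":["rows"]}

```bash
mkdir -p pics; cat > h.py <<'E'
from cell import env
import numpy as np, cv2
from scipy.spatial.transform import Rotation as R
def shot(n,save=None):
    p=env.read_camera(n)
    if save: cv2.imwrite('pics/'+save,p['color'])
    return p
def toW(p,a):
    P=np.array(p['pose']); return P[:3,:3]@np.array(a)+P[:3,3]
def proj(p,w):
    P=np.array(p['pose']); c=P[:3,:3].T@(np.array(w,float)-P[:3,3])
    s=np.array([c[0],-c[1]])/-c[2]; s=s*(1+p['k1']*(s@s)); K=np.array(p['camera_matrix'])
    return K[:2,:2]@s+K[:2,2]
def ray(p,uv):
    K=np.array(p['camera_matrix']);d=np.linalg.solve(K[:2,:2],np.array(uv,float)-K[:2,2]);s=d.copy()
    for _ in range(20): s=d/(1+p['k1']*(s@s))
    P=np.array(p['pose']); v=P[:3,:3]@np.array([s[0],-s[1],-1]); return P[:3,3],v
def atz(p,uv,z):
    o,v=ray(p,uv); return o+v*(z-o[2])/v[2]
def st():
    s=env.state(); print('t',s['t'],'pos',np.round(s['eef_pos'],1),'rot',np.round(s['tcp_rot'],3),'F',np.round(s['ft_force'],1),'M',np.round(s['moment'],2),'op',round(s['opening'],3),'g',s['grip_force']); return s
E
python3 - <<'E'
from h import *
s=st();print(np.round(s['joints'],3))
for n in ['scene','side','wrist']:
    p=shot(n,n+'0.png'); print(n,np.round(p['pose'],2).tolist(),np.round(p['camera_matrix'],1).tolist(),p['k1'])
    if n=='wrist':continue
    for k in ['mould_base','seat','screw_axis','wrench_grip','cavity_plate_0','top_plate','tote_pellets','jar','brush']:
        for f in ['place_of','search_frame']:
            if f=='search_frame' and k in('seat','screw_axis','wrench_grip'):continue
            try: print(n,k,f,[(np.round(toW(p,d['at'])).tolist(),np.round(proj(p,toW(p,d['at']))).tolist(),round(d['score'],2)) for d in getattr(env,f)(k,p)])
            except Exception as e: print(k,f,e)
print(env.state()['t'])
E
```

```text
t 0.0 pos [ 183.4 -597.3  233.1] rot [-3.141 -0.     0.298] F [ 0.   0.6 -0.1] M [ 0.01 -0.02  0.02] op 0.998 g 0.0
[-1.379  0.492  1.559  0.     1.092 -0.106]
scene [[-0.68, 0.31, -0.66, -54.96], [-0.73, -0.3, 0.61, 722.39], [-0.01, 0.9, 0.44, 447.82], [0.0, 0.0, 0.0, 1.0]] [[413.2, 0.0, 319.6], [0.0, 413.2, 197.0], [0.0, 0.0, 1.0]] 0.011868783238618444
scene mould_base place_of [([511.0, 255.0, 1.0], [299.0, 238.0], 0.86)]
scene mould_base search_frame [([491.0, 335.0, 30.0], [274.0, 244.0], 0.98)]
scene seat place_of [([511.0, 253.0, 13.0], [300.0, 232.0], 0.84)]
scene screw_axis place_of [([456.0, 337.0, 43.0], [284.0, 245.0], 0.96)]
scene wrench_grip place_of [([553.0, 427.0, 42.0], [213.0, 244.0], 0.93)]
scene cavity_plate_0 place_of [([652.0, 314.0, -0.0], [237.0, 224.0], 0.89), ([397.0, 168.0, 4.0], [369.0, 242.0], 0.58)]
scene cavity_plate_0 search_frame [([643.0, 323.0, 9.0], [236.0, 223.0], 0.92), ([400.0, 166.0, 14.0], [369.0, 237.0], 0.82), ([298.0, 320.0, 2.0], [354.0, 301.0], 0.63)]
scene top_plate place_of [([327.0, 276.0, 9.0], [359.0, 278.0], 0.57)]
scene top_plate 
[... 1448 characters left out ...]
ce_of [([405.0, 173.0, 3.0], [377.0, 223.0], 0.72), ([325.0, 277.0, 12.0], [417.0, 256.0], 0.6)]
side top_plate search_frame [([326.0, 290.0, 24.0], [416.0, 255.0], 0.8)]
side tote_pellets place_of []
side tote_pellets search_frame []
side jar place_of [([664.0, 410.0, 6.0], [200.0, 279.0], 0.9)]
side jar search_frame [([661.0, 428.0, 43.0], [194.0, 268.0], 0.8)]
side brush place_of [([747.0, 135.0, 4.0], [220.0, 195.0], 0.78)]
side brush search_frame [([740.0, 136.0, 31.0], [222.0, 184.0], 0.6)]
wrist [[0.29, 0.92, 0.27, 260.7], [-0.96, 0.28, 0.08, -574.65], [0.0, -0.28, 0.96, 383.83], [0.0, 0.0, 0.0, 1.0]] [[327.5, 0.0, 316.0], [0.0, 327.5, 198.5], [0.0, 0.0, 1.0]] -0.0646065353737003
1.65
```

View pics/scene0.png

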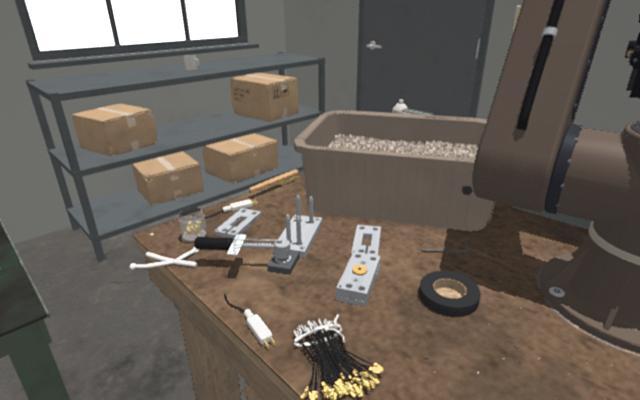

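View pics/side0.png

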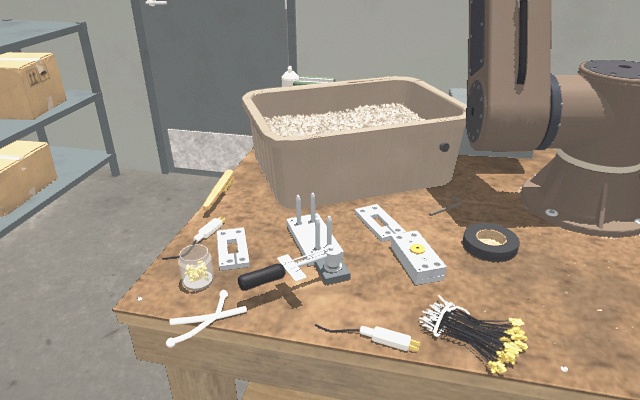

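The images show: base with pins at side (315,240), wrench handle at side (263,275), top plate stack at side (417,257), single plates at side (377,222) and (233,248). The tote is behind them. Next I get the tote's edges and plan the approach.

```bash
cat >> h.py <<'E'
def plan(wps,s=None,vmax=50.):
    """wps: list of (x,y,z,yaw,nrows or None); prints rows in tool units from the present pose"""
    s=env.state() if s is None else s
    p=np.array(s['eef_pos'],float); Rm=R.from_euler('xyz',s['tcp_rot'])
    for w in wps:
        tgt=np.array(w[:3],float); Rt=R.from_euler('xyz',[np.pi,0,w[3]])
        rv=(Rm.inv()*Rt).as_rotvec()
        n=w[4] if len(w)>4 and w[4] else max(1,int(np.ceil(max(np.linalg.norm(tgt-p)/vmax,np.linalg.norm(rv)/np.radians(9)))))
        rows=[]
        for i in range(n):
            t=Rm.inv().apply((tgt-p)/(n-i)); rr=(Rm.inv()*Rt).as_rotvec()/(n-i)
            row=np.round(np.r_[t/250,rr/np.pi],3); rows.append(row.tolist())
            p=p+Rm.apply(row[:3]*250); Rm=Rm*R.from_rotvec(row[3:]*np.pi)
        print('->',w,'n',n); 
        for r_ in rows: print('  ',r_)
E
python3 - <<'E'
from h import *
p=shot('side')
for uv,z in [((273,203),0),((248,97),165),((463,108),165),((330,78),165)]: print(uv,np.round(atz(p,uv,z)))
plan([(300,-480,350,.298),(480,-150,350,.298),(560,250,330,.298),(600,440,230,.73)])
E
```

```text
(273, 203) [627. 136.   0.]
(248, 97) [736. -43. 165.]
(463, 108) [261. -66. 165.]
(330, 78) [ 585. -235.  165.]
-> (300, -480, 350, 0.298) n 5
   [0.117, -0.062, -0.093, 0.0, 0.0, -0.0]
   [0.117, -0.063, -0.093, 0.0, 0.0, -0.0]
   [0.117, -0.062, -0.093, 0.0, 0.0, -0.0]
   [0.116, -0.063, -0.093, 0.0, 0.0, -0.0]
   [0.117, -0.062, -0.093, 0.0, 0.0, -0.0]
-> (480, -150, 350, 0.298) n 8
   [0.134, -0.131, -0.0, 0.0, 0.0, -0.0]
   [0.134, -0.131, -0.0, 0.0, 0.0, -0.0]
   [0.135, -0.131, -0.0, 0.0, 0.0, -0.0]
   [0.134, -0.132, -0.0, 0.0, 0.0, -0.0]
   [0.135, -0.131, -0.0, 0.0, 0.0, -0.0]
   [0.134, -0.132, -0.0, 0.0, 0.0, -0.0]
   [0.135, -0.131, -0.0, 0.0, 0.0, -0.0]
   [0.134, -0.132, -0.001, 0.0, 0.0, -0.0]
-> (560, 250, 330, 0.298) n 9
   [0.086, -0.16, 0.009, 0.0, 0.0, -0.0]
   [0.086, -0.159, 0.009, 0.0, 0.0, -0.0]
   [0.086, -0.16, 0.009, 0.0, 0.0, -0.0]
   [0.086, -0.159, 0.009, 0.0, 0.0, -0.0]
   [0.086, -0.16, 0.009, 0.0, 0.0, -0.0]
   [0.086, -0.159, 0.009, 0.0, 0.0, -0.0]
   [0.087, -0.16, 0.009, 0.0, 0.0, -0.0]
   [0.086, -0.159, 0.009, 0.0, 0.0, -0.0]
   [0.087, -0.16, 0.008, 0.0, 0.0, -0.0]
-> (600, 440, 230, 0.73) n 5
   [0.075, -0.136, 0.08, 0.0, 0.0, -0.028]
   [0.087, -0.129, 0.08, 0.0, 0.0, -0.027]
   [0.097, -0.121, 0.08, 0.0, 0.0, -0.028]
   [0.108, -0.112, 0.08, 0.0, 0.0, -0.027]
   [0.117, -0.102, 0.08, 0.0, 0.0, -0.028]
```

Emit:
drive_tool --rows '[[[0.117, -0.062, -0.093, 0, 0, 0, 1], [0.117, -0.062, -0.093, 0, 0, 0, 1], [0.117, -0.062, -0.093, 0, 0, 0, 1], [0.117, -0.062, -0.093, 0, 0, 0, 1], [0.117, -0.062, -0.093, 0, 0, 0, 1]]]'

```text
t: 2.33
eef_pos: [301.2, -479.6, 350.7]
tcp_rot: [3.141, -0.0, 0.298]
ft_force: [-0.5, -0.4, -0.9]
opening: 1.0
grip_force: 0.0
```

Emit:
drive_tool --rows '[[[0.134, -0.131, 0, 0, 0, 0, 1], [0.134, -0.131, 0, 0, 0, 0, 1], [0.134, -0.131, 0, 0, 0, 0, 1], [0.134, -0.131, 0, 0, 0, 0, 1]]]'

```text
t: 2.82
eef_pos: [390.6, -314.5, 350.1]
tcp_rot: [3.141, -0.0, 0.298]
ft_force: [0.9, 0.8, -0.9]
opening: 0.998
grip_force: 0.0
```

Emit:
drive_tool --rows '[[[0.134, -0.131, 0, 0, 0, 0, 1], [0.134, -0.131, 0, 0, 0, 0, 1], [0.134, -0.131, 0, 0, 0, 0, 1], [0.134, -0.131, 0, 0, 0, 0, 1]]]'

```text
t: 3.32
eef_pos: [480.3, -149.9, 350.1]
tcp_rot: [3.141, -0.0, 0.298]
ft_force: [-0.2, -0.9, -0.5]
opening: 1.0
grip_force: 0.0
```

Emit:
drive_tool --rows '[[[0.086, -0.16, 0, 0, 0, 0, 1], [0.086, -0.16, 0, 0, 0, 0, 1], [0.086, -0.16, 0, 0, 0, 0, 1], [0.086, -0.16, 0, 0, 0, 0, 1], [0.086, -0.16, 0, 0, 0, 0, 1]]]'

```text
t: 3.95
eef_pos: [524.0, 72.9, 350.0]
tcp_rot: [3.141, -0.0, 0.298]
ft_force: [0.1, -0.8, -0.0]
opening: 0.996
grip_force: 0.0
```

Emit:
drive_tool --rows '[[[0.086, -0.16, 0, 0, 0, 0, 1], [0.086, -0.16, 0, 0, 0, 0, 1], [0.086, -0.16, 0, 0, 0, 0, 1], [0.086, -0.16, 0, 0, 0, 0, 1], [0, 0, 0, 0, 0, 0, 1]]]'

```text
t: 4.58
eef_pos: [559.1, 252.0, 349.2]
tcp_rot: [-3.141, 0.001, 0.301]
ft_force: [-0.5, 0.1, -1.1]
opening: 1.003
grip_force: 0.0
```

```bash
cat >> h.py <<'E'
def look(p,ks,n=3):
    for k in ks:
        print(k,[(np.round(toW(p,d['at']),0).tolist(),np.round(proj(p,toW(p,d['at']))).tolist(),round(d['score'],2)) for d in env.place_of(k,p)[:n]])
E
python3 - <<'E'
from h import *
p=shot('wrist','w1.png')
look(p,['mould_base','screw_axis','wrench_grip','cavity_plate_0','top_plate','tote_pellets','jar'])
plan([(600,440,230,.73)])
E
```

```text
mould_base [([516.0, 257.0, -2.0], [304.0, 183.0], 0.84), ([408.0, 167.0, -3.0], [336.0, 258.0], 0.71), ([328.0, 277.0, -3.0], [262.0, 280.0], 0.22)]
screw_axis [([459.0, 337.0, 39.0], [240.0, 210.0], 0.83)]
wrench_grip [([556.0, 421.0, 37.0], [198.0, 129.0], 0.74)]
cavity_plate_0 [([403.0, 168.0, -2.0], [335.0, 260.0], 0.98), ([646.0, 314.0, -3.0], [292.0, 89.0], 0.78), ([329.0, 275.0, -3.0], [263.0, 280.0], 0.71)]
top_plate [([331.0, 273.0, 7.0], [264.0, 283.0], 0.62)]
tote_pellets [([326.0, 278.0, -4.0], [261.0, 281.0], 0.61), ([459.0, 338.0, 40.0], [239.0, 209.0], 0.4), ([649.0, 319.0, -4.0], [290.0, 86.0], 0.24)]
jar [([672.0, 408.0, -4.0], [234.0, 52.0], 0.6)]
-> (600, 440, 230, 0.73) n 5
   [0.076, -0.137, 0.096, 0.0, -0.0, -0.028]
   [0.088, -0.13, 0.096, 0.0, -0.0, -0.027]
   [0.098, -0.122, 0.096, 0.0, -0.0, -0.028]
   [0.108, -0.112, 0.096, 0.0, -0.0, -0.027]
   [0.118, -0.103, 0.097, 0.0, -0.0, -0.028]
```

View pics/w1.png

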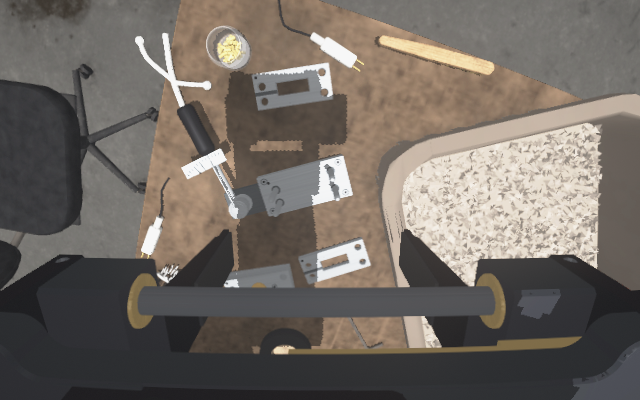

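Wrist view: wrench handle (197,130), jar (228,47), single plates (292,87) and (335,260), base (305,185), top plate stack (262,275) and the tote rim at columns 383 to 400.

```bash
python3 - <<'E'
from h import *
p=shot('wrist')
for uv in [(382,190),(400,225),(390,160),(430,125),(560,105)]: print(uv,np.round(atz(p,uv,165)))
for uv in [(419,345)]: print(uv,np.round(atz(p,uv,165)))
E
```

```text
(382, 190) [573. 178. 165.]
(400, 225) [542. 145. 165.]
(390, 160) [606. 181. 165.]
(430, 125) [651. 155. 165.]
(560, 105) [713.  32. 165.]
(419, 345) [398.  63. 165.]
```

Emit:
drive_tool --rows '[[[0.076, -0.137, 0.096, 0, 0, -0.028, 1], [0.088, -0.13, 0.096, 0, 0, -0.028, 1], [0.098, -0.122, 0.096, 0, 0, -0.028, 1], [0.108, -0.112, 0.096, 0, 0, -0.028, 1], [0.118, -0.103, 0.097, 0, 0, -0.028, 0]]]'

```text
t: 5.65
eef_pos: [599.6, 441.8, 228.9]
tcp_rot: [3.141, -0.0, 0.74]
ft_force: [0.1, -0.1, 1.0]
opening: 0.941
grip_force: 0.0
```

Emit:
drive_tool --rows '[[[0, 0, 0, 0, 0, 0, 0], [0, 0, 0, 0, 0, 0, 0], [0, 0, 0, 0, 0, 0, 0]]]'

```text
t: 6.02
eef_pos: [599.6, 440.1, 231.0]
tcp_rot: [3.141, -0.002, 0.736]
ft_force: [-0.8, 1.7, 0.4]
opening: 0.634
grip_force: 0.0
```

```bash
python3 - <<'E'
from h import *
st()
p=shot('wrist','w2.png')
look(p,['screw_axis','wrench_grip'])
p=shot('side','s2.png'); look(p,['screw_axis','wrench_grip'])
p=shot('scene','c2.png'); look(p,['screw_axis','wrench_grip'])
E
```

```text
t 6.025 pos [599.6 440.1 231. ] rot [ 3.141e+00 -2.000e-03  7.360e-01] F [-0.8  1.7  0.4] M [-0.01 -0.04  0.  ] op 0.634 g 0.0
screw_axis [([458.0, 339.0, 40.0], [298.0, 319.0], 0.9)]
wrench_grip [([557.0, 424.0, 40.0], [299.0, 218.0], 0.84)]
screw_axis [([463.0, 340.0, 44.0], [330.0, 252.0], 0.72), ([326.0, 278.0, 2.0], [415.0, 261.0], 0.35)]
wrench_grip [([553.0, 421.0, 47.0], [261.0, 273.0], 0.61)]
screw_axis [([456.0, 335.0, 41.0], [285.0, 246.0], 0.86)]
wrench_grip [([551.0, 424.0, 45.0], [215.0, 243.0], 0.63)]
```

View pics/w2.png

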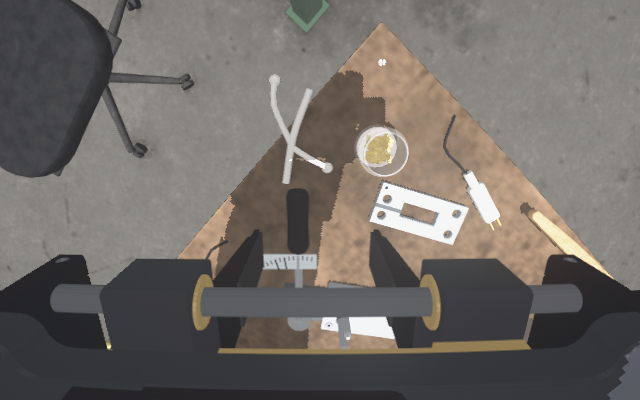

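The wrist picture shows the handle centred at (298,220), the scale at (290,262) and the screw at (298,315). Next I lower the shut fingers on the handle's counter-clockwise side.

```bash
python3 - <<'E'
from h import *
plan([(522.5,455.2,120,.727),(522.5,455.2,42,.727,3)])
E
```

```text
-> (522.5, 455.2, 120, 0.727) n 3
   [-0.063, -0.083, 0.146, 0.0, -0.0, 0.001]
   [-0.063, -0.083, 0.146, 0.0, -0.0, 0.001]
   [-0.063, -0.082, 0.147, 0.0, -0.0, 0.001]
-> (522.5, 455.2, 42, 0.727, 3) n 3
   [-0.0, -0.0, 0.104, 0.0, -0.0, 0.0]
   [-0.0, -0.0, 0.104, 0.0, -0.0, 0.0]
   [-0.0, -0.0, 0.104, 0.0, -0.0, 0.0]
```

Emit:
drive_tool --rows '[[[-0.063, -0.083, 0.146, 0, 0, 0.001, 0], [-0.063, -0.083, 0.146, 0, 0, 0.001, 0], [-0.063, -0.083, 0.146, 0, 0, 0.001, 0], [0, 0, 0, 0, 0, 0, 0], [0, 0, 0, 0, 0, 0, 0]]]'

```text
t: 7.1
eef_pos: [523.5, 455.9, 121.3]
tcp_rot: [3.141, -0.002, 0.728]
ft_force: [0.3, -1.2, 0.5]
opening: 0.005
grip_force: 0.0
```

Emit:
drive_tool --rows '[[[0, 0, 0, 0, 0, 0, 0], [0, 0, 0.104, 0, 0, 0, 0], [0, 0, 0.104, 0, 0, 0, 0], [0, 0, 0.104, 0, 0, 0, 0], [0, 0, 0, 0, 0, 0, 0]]]'

```text
t: 7.72
eef_pos: [522.5, 454.9, 41.2]
tcp_rot: [-3.141, 0.002, 0.728]
ft_force: [0.3, 0.2, -0.3]
opening: 0.005
grip_force: 0.0
```

Emit:
drive_tool --rows '[[[0, 0.02, 0, 0, 0, 0, 0], [0, 0.02, 0, 0, 0, 0, 0], [0, 0.02, 0, 0, 0, 0, 0], [0, 0, 0, 0, 0, 0, 0]]]'

```text
t: 8.22
eef_pos: [532.9, 444.0, 42.5]
tcp_rot: [3.141, -0.001, 0.728]
ft_force: [0.1, -0.3, -0.5]
opening: 0.006
grip_force: 0.0
```

Emit:
drive_tool --rows '[[[0, 0.02, 0, 0, 0, 0, 0], [0, 0, 0, 0, 0, 0, 0], [0, 0, 0, 0, 0, 0, 0]]]'

```text
t: 8.6
eef_pos: [535.6, 440.6, 42.0]
tcp_rot: [3.142, 0.0, 0.728]
ft_force: [-0.3, -0.6, -0.2]
opening: 0.006
grip_force: 0.0
```

Emit:
drive_tool --rows '[[[0, 0.02, 0, 0, 0, 0, 0], [0, 0, 0, 0, 0, 0, 0], [0, 0, 0, 0, 0, 0, 0]]]'

```text
t: 8.98
eef_pos: [539.1, 436.9, 42.1]
tcp_rot: [3.142, -0.0, 0.728]
ft_force: [-0.5, 0.8, 0.1]
opening: 0.003
grip_force: 0.3
```

```bash
python3 - <<'E'
from h import *
st()
E
```

```text
t 8.975 pos [539.1 436.9  42.1] rot [ 3.142 -0.     0.728] F [-0.5  0.8  0.1] M [ 0.08 -0.03  0.01] op 0.003 g 0.3252609615083202
```

Emit:
drive_tool --rows '[[[0, 0.02, 0, 0, 0, 0, 0], [0, 0.02, 0, 0, 0, 0, 0], [0, 0.02, 0, 0, 0, 0, 0], [0, 0, 0, 0, 0, 0, 0], [0, 0, 0, 0, 0, 0, 0]]]'

```text
t: 9.6
eef_pos: [549.2, 425.9, 42.2]
tcp_rot: [-3.141, -0.001, 0.728]
ft_force: [-2.3, 5.9, 0.4]
opening: 0.005
grip_force: 2.7
```

```bash
python3 - <<'E'
from h import *
for i in range(3): st(); env.read_camera('side')
p=shot('side'); cv2.imwrite('pics/s3.png',cv2.resize(p['color'][210:320,220:380],None,fx=4.5,fy=4.5,interpolation=cv2.INTER_CUBIC))
p=shot('wrist','w3.png'); look(p,['wrench_grip','screw_axis'])
E
```

```text
t 9.6 pos [549.2 425.9  42.2] rot [-3.141e+00 -1.000e-03  7.280e-01] F [-2.3  5.9  0.4] M [ 0.96  0.17 -0.04] op 0.005 g 2.705961443425622
t 9.65 pos [549.1 425.9  42.2] rot [-3.141e+00 -1.000e-03  7.280e-01] F [-0.5  5.5 -0.4] M [ 0.94  0.14 -0.07] op 0.004 g 2.702390855702106
t 9.7 pos [549.1 426.   42.2] rot [-3.141e+00 -1.000e-03  7.280e-01] F [-1.2  5.3 -0.6] M [ 0.94  0.15 -0.05] op 0.002 g 2.7003929050988518
wrench_grip [([565.0, 410.0, 39.0], [356.0, 262.0], 0.94)]
screw_axis []
```

View pics/w3.png

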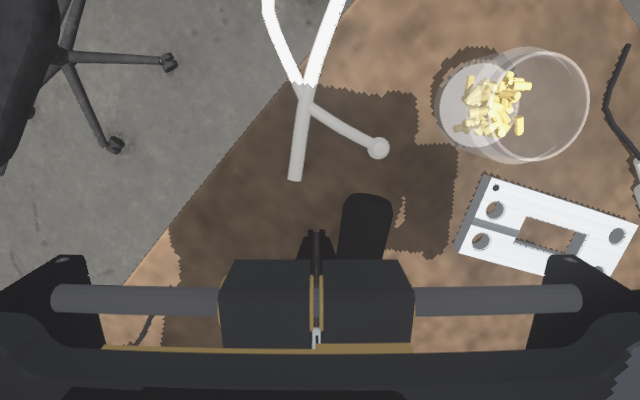

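Bend is about 0.135 rad by both force (4.8 N) and handle direction; another 12.5 mm puts it mid-window.

Emit:
drive_tool --rows '[[[0, 0.02, 0, 0, 0, 0, 0], [0, 0.02, 0, 0, 0, 0, 0], [0, 0.01, 0, 0, 0, 0, 0], [0, 0, 0, 0, 0, 0, 0], [0, 0, 0, 0, 0, 0, 0]]]'

```text
t: 10.58
eef_pos: [556.4, 416.6, 41.8]
tcp_rot: [-3.14, 0.001, 0.728]
ft_force: [-5.4, 7.6, 0.6]
opening: 0.008
grip_force: 4.2
```

```bash
python3 - <<'E'
from h import *
d=np.array([.664,-.747,0])
for i in range(3): print(-np.array(env.state()['ft_force'])@d); p=shot('side')
st()
cv2.imwrite('pics/s4.png',cv2.resize(p['color'][210:320,220:380],None,fx=4.5,fy=4.5,interpolation=cv2.INTER_CUBIC))
p=shot('scene');cv2.imwrite('pics/c4.png',cv2.resize(p['color'][190:300,180:340],None,fx=4.5,fy=4.5,interpolation=cv2.INTER_CUBIC))
E
```

```text
9.258749960047135
8.35663453543421
9.149776176243508
t 10.725 pos [556.4 416.7  41.9] rot [-3.14e+00  1.00e-03  7.28e-01] F [-5.1  6.4 -0.5] M [ 1.14  0.94 -0.08] op 0.006 g 4.229138713271823
```

View pics/s4.png

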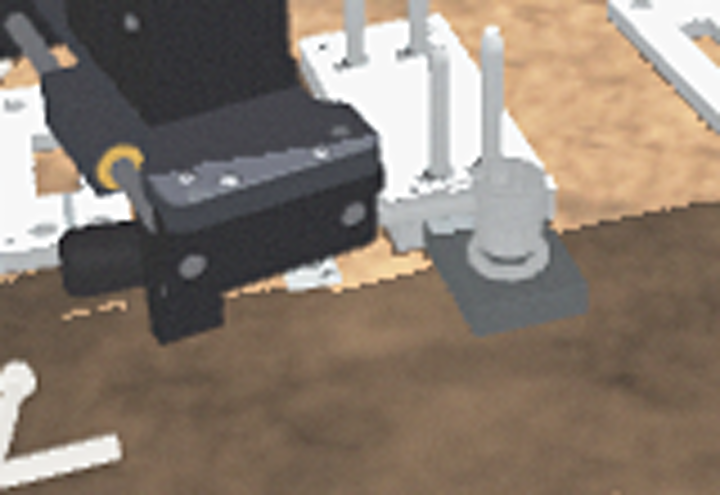

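Only the gripper hides the scale here (socket at (510,215)); I check the scene crop.

View pics/c4.png

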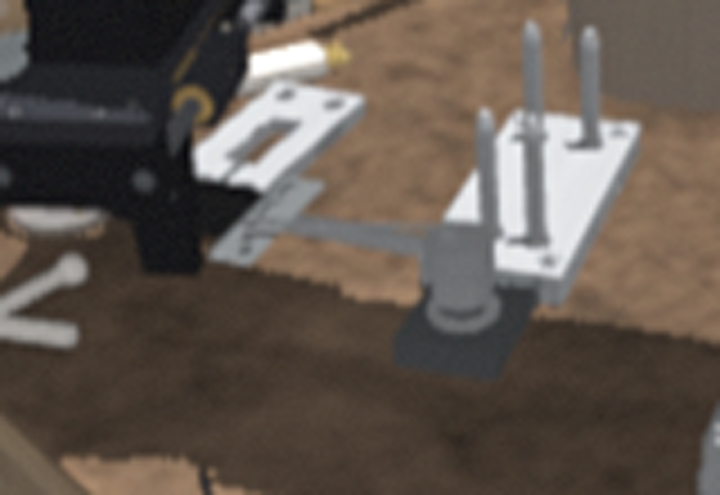

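Emit:
drive_tool --rows '[[[0, 0, 0, 0, 0, 0, 0], [0, 0, 0, 0, 0, 0, 0], [0, 0, 0, 0, 0, 0, 0], [0, 0, 0, 0, 0, 0, 0], [0, 0, 0, 0, 0, 0, 0]]]'

```text
t: 11.4
eef_pos: [556.4, 416.7, 41.9]
tcp_rot: [-3.14, 0.001, 0.728]
ft_force: [-6.4, 6.9, 1.6]
opening: 0.003
grip_force: 4.2
```

Emit:
drive_tool --rows '[[[0, 0, 0, 0, 0, 0, 0], [0, 0, 0, 0, 0, 0, 0], [0, 0, 0, 0, 0, 0, 0], [0, 0, 0, 0, 0, 0, 0], [0, 0, 0, 0, 0, 0, 0]]]'

```text
t: 12.02
eef_pos: [556.3, 416.7, 41.9]
tcp_rot: [-3.14, 0.001, 0.728]
ft_force: [-4.8, 6.4, 1.1]
opening: 0.008
grip_force: 4.2
```

Held for over a second at about 8.5 N (≈1.05 N m). Now I back off gently and lift.

Emit:
drive_tool --rows '[[[0, -0.02, 0, 0, 0, 0, 0], [0, -0.02, 0, 0, 0, 0, 0], [0, -0.02, 0, 0, 0, 0, 0], [0, -0.02, 0, 0, 0, 0, 0], [0, -0.02, 0, 0, 0, 0, 0]]]'

```text
t: 12.65
eef_pos: [540.6, 434.9, 42.0]
tcp_rot: [3.141, 0.0, 0.728]
ft_force: [0.2, 0.6, 0.4]
opening: 0.008
grip_force: 0.5
```

Emit:
drive_tool --rows '[[[0, -0.02, 0, 0, 0, 0, 0], [0, -0.03, 0, 0, 0, 0, 0], [0, -0.04, 0, 0, 0, 0, 0], [0, -0.04, 0, 0, 0, 0, 0], [0, 0, 0, 0, 0, 0, 0]]]'

```text
t: 13.28
eef_pos: [518.4, 460.0, 42.1]
tcp_rot: [3.142, 0.0, 0.729]
ft_force: [0.3, -0.5, 0.0]
opening: 0.007
grip_force: 0.0
```

Emit:
drive_tool --rows '[[[0, 0, -0.15, 0, 0, 0, 1], [0, 0, -0.2, 0, 0, 0, 1], [0, 0, -0.2, 0, 0, 0, 1], [0, 0, -0.2, 0, 0, 0, 1], [0, 0, -0.2, 0, 0, 0, 1]]]'

```text
t: 13.9
eef_pos: [519.0, 458.9, 281.4]
tcp_rot: [3.141, -0.0, 0.728]
ft_force: [0.3, 0.9, -0.1]
opening: 0.472
grip_force: 0.0
```

```bash
python3 - <<'E'
from h import *
st()
for n in ['side','scene']:
    p=shot(n,n+'5.png'); look(p,['screw_axis','wrench_grip'],1)
    for k in ['cavity_plate_0','top_plate']:
        print(k,[(np.round(toW(p,d['at'])).tolist(),round(d['score'],2)) for d in env.search_frame(k,p)])
plan([(560,300,330,2.1)])
E
```

```text
t 13.9 pos [519.  458.9 281.4] rot [ 3.141 -0.     0.728] F [ 0.3  0.9 -0.1] M [-0.01 -0.04  0.03] op 0.472 g 0.0
screw_axis [([462.0, 337.0, 45.0], [331.0, 250.0], 0.64)]
wrench_grip [([554.0, 419.0, 44.0], [261.0, 274.0], 0.64)]
cavity_plate_0 [([404.0, 178.0, 14.0], 0.92), ([644.0, 330.0, 10.0], 0.75), ([326.0, 321.0, 9.0], 0.64)]
top_plate [([319.0, 290.0, 22.0], 0.71)]
screw_axis [([458.0, 336.0, 43.0], [284.0, 245.0], 0.81)]
wrench_grip [([550.0, 426.0, 41.0], [214.0, 245.0], 0.78)]
cavity_plate_0 [([640.0, 321.0, 10.0], 0.77), ([400.0, 168.0, 11.0], 0.73), ([303.0, 324.0, 3.0], 0.46)]
top_plate [([319.0, 286.0, 24.0], 0.86)]
-> (560, 300, 330, 2.1) n 9
   [-0.033, 0.065, -0.023, -0.0, 0.0, -0.049]
   [-0.043, 0.059, -0.023, -0.0, 0.0, -0.048]
   [-0.051, 0.052, -0.023, -0.0, 0.0, -0.049]
   [-0.059, 0.043, -0.023, -0.0, 0.0, -0.048]
   [-0.065, 0.034, -0.023, -0.0, 0.0, -0.049]
   [-0.069, 0.024, -0.023, -0.0, 0.0, -0.048]
   [-0.072, 0.013, -0.023, -0.0, 0.0, -0.049]
   [-0.073, 0.002, -0.023, -0.0, 0.0, -0.048]
   [-0.072, -0.009, -0.022, -0.001, 0.0, -0.049]
```

The wrench sprang back to its old place. Next: turn the tool to the base's direction and measure base and plates from the wrist camera with a contour fit.

```bash
python3 - <<'E'
from h import *
plan([(545,230,300,2.12),(553,187,215,2.12)])
E
```

```text
-> (545, 230, 300, 2.12) n 9
   [-0.059, 0.084, -0.01, -0.0, 0.0, -0.049]
   [-0.071, 0.074, -0.009, -0.0, 0.0, -0.049]
   [-0.082, 0.062, -0.01, -0.0, 0.0, -0.049]
   [-0.09, 0.048, -0.009, -0.0, 0.0, -0.049]
   [-0.097, 0.034, -0.01, -0.0, 0.0, -0.049]
   [-0.101, 0.019, -0.009, -0.0, 0.0, -0.05]
   [-0.102, 0.003, -0.01, -0.0, 0.0, -0.049]
   [-0.102, -0.013, -0.009, -0.0, 0.0, -0.05]
   [-0.098, -0.028, -0.01, -0.001, 0.0, -0.049]
-> (553, 187, 215, 2.12) n 2
   [-0.082, -0.032, 0.17, 0.0, 0.0, -0.0]
   [-0.081, -0.031, 0.17, 0.0, 0.0, -0.0]
```

Emit:
drive_tool --rows '[[[-0.059, 0.084, -0.01, 0, 0, -0.049, 1], [-0.071, 0.074, -0.01, 0, 0, -0.049, 1], [-0.082, 0.062, -0.01, 0, 0, -0.049, 1], [-0.09, 0.048, -0.01, 0, 0, -0.049, 1], [-0.097, 0.034, -0.01, 0, 0, -0.049, 1]]]'

```text
t: 15.02
eef_pos: [533.5, 331.0, 291.6]
tcp_rot: [-3.141, 0.001, 1.503]
ft_force: [0.7, 0.4, 0.1]
opening: 1.001
grip_force: 0.0
```

Emit:
drive_tool --rows '[[[-0.101, 0.019, -0.01, 0, 0, -0.049, 1], [-0.102, 0.003, -0.01, 0, 0, -0.049, 1], [-0.102, -0.013, -0.01, 0, 0, -0.049, 1], [-0.098, -0.028, -0.01, 0, 0, -0.049, 1], [0, 0, 0, 0, 0, 0, 1]]]'

```text
t: 15.65
eef_pos: [545.1, 228.9, 301.9]
tcp_rot: [-3.141, 0.0, 2.112]
ft_force: [0.0, 0.2, -0.4]
opening: 0.998
grip_force: 0.0
```

Emit:
drive_tool --rows '[[[-0.082, -0.032, 0.17, 0, 0, 0, 1], [-0.082, -0.032, 0.17, 0, 0, 0, 1], [0, 0, 0, 0, 0, 0, 1], [0, 0, 0, 0, 0, 0, 1]]]'

```text
t: 16.15
eef_pos: [552.8, 187.7, 218.1]
tcp_rot: [3.14, 0.0, 2.113]
ft_force: [-0.3, 0.3, 0.1]
opening: 1.002
grip_force: 0.0
```

```bash
cat >> h.py <<'E'
from scipy.optimize import minimize
H4=[(14,-44),(-14,-44),(-14,44),(7,44)]
def circ(c,r,n=24):
    a=np.linspace(0,2*np.pi,n,endpoint=False); return np.c_[c[0]+r*np.cos(a),c[1]+r*np.sin(a)]
def rect(w,h):
    t=np.linspace(-.5,.5,40); return np.r_[np.c_[t*w,0*t-h/2],np.c_[t*w,0*t+h/2],np.c_[0*t-w/2,t*h],np.c_[0*t+w/2,t*h]]
def model(kind):
    if kind=='base':
        m=np.c_[rect(64,136),np.full(160,16.)]
        z=np.linspace(20,66,24)
        for c in H4: m=np.r_[m,np.c_[circ(c,2.2,24),np.full(24,76.)]] if 0 else m
        return m
    h=16. if kind=='top' else 10.
    m=np.c_[rect(50,110),np.full(160,h)]
    for c in H4: m=np.r_[m,np.c_[circ(c,5.5),np.full(24,h)]]
    return m
def projN(p,W):
    P=np.array(p['pose']); c=(np.asarray(W)-P[:3,3])@P[:3,:3]
    s=np.c_[c[:,0],-c[:,1]]/-c[:,2:3]; s=s*(1+p['k1']*(s**2).sum(1,keepdims=True)); K=np.array(p['camera_matrix'])
    return s@K[:2,:2].T+K[:2,2]
def place(m,q,z0=0):
    c,s=np.cos(q[2]),np.sin(q[2]); return np.c_[m[:,0]*c-m[:,1]*s+q[0],m[:,0]*s+m[:,1]*c+q[1],m[:,2]+z0]
def edges(p,rmax=255):
    g=cv2.cvtColor(p['color'],cv2.COLOR_BGR2GRAY); up=cv2.resize(g,None,fx=2,fy=2,interpolation=cv2.INTER_CUBIC)
    e=cv2.Canny(up,60,150); e[2*rmax:]=0
    return np.minimum(cv2.distanceTransform(255-e,cv2.DIST_L2,5)/2,8)
def cost(p,D,m,q,z0,rmax=255,trunc=5.):
    uv=projN(p,place(m,q,z0)); ok=(uv[:,0]>2)&(uv[:,0]<637)&(uv[:,1]>2)&(uv[:,1]<rmax-3)
    if ok.sum()<len(m)*.45: return 9.
    v=cv2.remap(D.astype(np.float32),(uv[ok,0]*2).astype(np.float32)[:,None],(uv[ok,1]*2).astype(np.float32)[:,None],cv2.INTER_LINEAR).ravel()
    return np.minimum(v,trunc).mean()
def fit(p,kind,x,y,z0,yaws=None,rmax=255,rad=12):
    m=model(kind); D=edges(p,rmax); yaws=np.arange(-np.pi,np.pi,.05) if yaws is None else yaws
    c=[(cost(p,D,m,(x+a,y+b,w),z0,rmax),x+a,y+b,w) for a in np.arange(-rad,rad+1,3) for b in np.arange(-rad,rad+1,3) for w in yaws]
    c.sort(key=lambda t:t[0]); out=[]
    for t in c[:25]:
        if any(abs((t[3]-o[3]+np.pi)%(2*np.pi)-np.pi)<.3 for o in out): continue
        r=minimize(lambda v:cost(p,D,m,(v[0],v[1],v[2]/50),z0,rmax,3.),[t[1],t[2],t[3]*50],method='Nelder-Mead',options=dict(initial_simplex=[[t[1],t[2],t[3]*50],[t[1]+2,t[2],t[3]*50],[t[1],t[2]+2,t[3]*50],[t[1],t[2],t[3]*50+2]]))
        out.append((round(r.fun,3),round(r.x[0],1),round(r.x[1],1),round(r.x[2]/50,3)))
    return sorted(out)
def draw(p,items,name,crop=None,f=1):
    im=cv2.resize(p['color'],None,fx=3,fy=3,interpolation=cv2.INTER_CUBIC)
    for m,q,z in items:
        for u,v in projN(p,place(m,q,z)): cv2.circle(im,(int(3*u+1),int(3*v+1)),1,(0,0,255),-1)
    if crop: im=im[3*crop[1]:3*crop[3],3*crop[0]:3*crop[2]]
    s=min(1,800/im.shape[1],600/im.shape[0])
    cv2.imwrite('pics/'+name,cv2.resize(im,None,fx=s,fy=s,interpolation=cv2.INTER_AREA))
E
python3 - <<'E'
from h import *
s=st()
p=shot('wrist','w6.png')
look(p,['mould_base','seat','screw_axis','top_plate','cavity_plate_0'])
f=fit(p,'base',511,255,0,np.arange(.3,.8,.04)); print('base',f)
g=fit(p,'plate',403,168,0); print('A',g)
h=fit(p,'plate',647,315,0); print('B',h)
draw(p,[(model('base'),f[0][1:],0)]+([(model('plate'),g[0][1:],0)] if g else [])+([(model('plate'),h[0][1:],0)] if h else []),'d6.png')
E
```

```text
t 16.15 pos [552.8 187.7 218.1] rot [3.14  0.    2.113] F [-0.3  0.3  0.1] M [ 0.03 -0.17 -0.  ] op 1.002 g 0.0
mould_base [([518.0, 257.0, -2.0], [320.0, 103.0], 0.81)]
seat [([515.0, 258.0, 20.0], [318.0, 101.0], 0.83)]
screw_axis []
top_plate []
cavity_plate_0 [([652.0, 317.0, -2.0], [450.0, 121.0], 0.96)]
base [(np.float64(0.488), np.float64(515.3), np.float64(254.9), np.float64(0.562))]
A [(np.float64(0.679), np.float64(405.8), np.float64(171.1), np.float64(0.62)), (np.float64(0.923), np.float64(405.7), np.float64(171.0), np.float64(-2.524))]
B [(np.float64(0.57), np.float64(648.9), np.float64(313.7), np.float64(0.444)), (np.float64(0.781), np.float64(648.9), np.float64(313.7), np.float64(-2.7))]
```

View pics/d6.png

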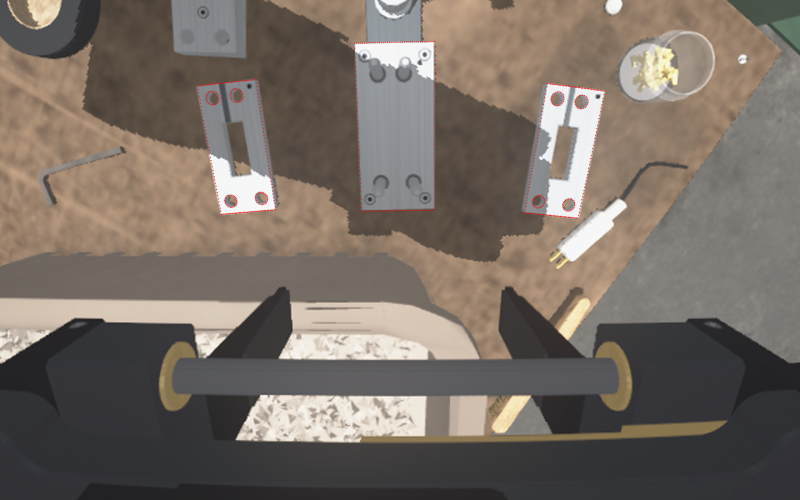

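All three fits lie on their outlines; the dots sit at the same (upper right) corner as the base's set-in pin. Base yaw 0.562. I grasp plate A (left one) first.

```bash
python3 - <<'E'
from h import *
plan([(405.8,171.1,150,2.191),(405.8,171.1,60,2.191,2),(405.8,171.1,22,2.191,2)])
p=shot('wrist')
for k,x,y,w in (('A',405.8,171.1,.62),('B',648.9,313.7,.444),('base',515,255,.56)):
    print(k,[(z,fit(p,'base' if k=='base' else 'plate',x,y,z,[w],rad=9)[0]) for z in (-10,-5,0,5,10)])
E
```

```text
-> (405.8, 171.1, 150, 2.191) n 4
   [0.062, -0.134, 0.068, 0.0, 0.0, -0.006]
   [0.064, -0.133, 0.068, 0.0, 0.0, -0.006]
   [0.067, -0.131, 0.067, 0.0, 0.0, -0.006]
   [0.07, -0.13, 0.068, 0.0, 0.0, -0.007]
-> (405.8, 171.1, 60, 2.191, 2) n 2
   [0.0, -0.0, 0.18, 0.0, 0.0, 0.0]
   [0.0, -0.001, 0.18, 0.0, 0.0, 0.0]
-> (405.8, 171.1, 22, 2.191, 2) n 2
   [0.0, 0.0, 0.076, 0.0, 0.0, 0.0]
   [0.0, 0.0, 0.076, 0.0, 0.0, 0.0]
A [(-10, (np.float64(1.124), np.float64(404.1), np.float64(169.0), np.float64(0.593))), (-5, (np.float64(0.888), np.float64(405.1), np.float64(170.5), np.float64(0.595))), (0, (np.float64(0.683), np.float64(405.6), np.float64(170.9), np.float64(0.623))), (5, (np.float64(0.821), np.float64(407.8), np.float64(172.5), np.float64(0.602))), (10, (np.float64(1.099), np.float64(408.9), np.float64(173.8), np.float64(0.615)))]
B [(-10, (np.float64(1.039), np.float64(652.8), np.float64(316.5), np.float64(0.459))), (-5, (np.float64(0.761), np.float64(651.1), np.float64(315.1), np.float64(0.454))), (0, (np.float64(0.551), np.float64(649.0), np.float64(313.8), np.float64(0.443))), (5, (np.float64(0.751), np.float64(647.2), np.float64(312.5), np.float64(0.444))), (10, (np.float64(1.04), np.float64(645.4), np.float64(311.0), np.float64(0.441)))]
base [(-10, (np.float64(0.817), np.float64(514.4), np.float64(256.1), np.float64(0.564))), (-5, (np.float64(0.303), np.float64(515.0), np.float64(255.2), np.float64(0.564))), (0, (np.float64(0.445), np.float64(515.3), np.float64(254.9), np.float64(0.559))), (5, (np.float64(1.042), np.float64(514.2), np.float64(256.4), np.float64(0.559))), (10, (np.float64(1.283), np.float64(514.3), np.float64(257.6), np.float64(0.559)))]
```

Heights confirmed (both single plates on the bench).

Emit:
drive_tool --rows '[[[0.062, -0.134, 0.068, 0, 0, -0.006, 1], [0.064, -0.133, 0.068, 0, 0, -0.006, 1], [0.067, -0.131, 0.068, 0, 0, -0.006, 1], [0.07, -0.13, 0.068, 0, 0, -0.007, 1], [0, 0, 0, 0, 0, 0, 1]]]'

```text
t: 17.12
eef_pos: [403.5, 170.5, 148.7]
tcp_rot: [-3.139, -0.001, 2.193]
ft_force: [1.3, 1.0, 0.5]
opening: 1.0
grip_force: 0.0
```

Emit:
drive_tool --rows '[[[0, 0, 0.18, 0, 0, 0, 1], [0, 0, 0.18, 0, 0, 0, 1], [0, 0, 0.076, 0, 0, 0, 1], [0, 0, 0.04, 0, 0, 0, 1], [0, 0, 0, 0, 0, 0, 1]]]'

```text
t: 17.75
eef_pos: [406.4, 170.8, 30.1]
tcp_rot: [3.141, 0.0, 2.192]
ft_force: [0.4, 0.1, 0.4]
opening: 1.003
grip_force: 0.0
```

```bash
python3 - <<'E'
from h import *
st()
plan([(405.8,171.1,22,2.191,2)])
E
```

```text
t 17.75 pos [406.4 170.8  30.1] rot [3.141 0.    2.192] F [0.4 0.1 0.4] M [ 0.02 -0.15  0.01] op 1.003 g 0.0
-> (405.8, 171.1, 22, 2.191, 2) n 2
   [0.001, -0.001, 0.016, 0.0, 0.0, 0.0]
   [0.001, -0.0, 0.016, 0.0, 0.0, 0.0]
```

Emit:
drive_tool --rows '[[[0, 0, 0.016, 0, 0, 0, 1], [0, 0, 0.016, 0, 0, 0, 1], [0, 0, 0, 0, 0, 0, 1], [0, 0, 0, 0, 0, 0, 0], [0, 0, 0, 0, 0, 0, 0]]]'

```text
t: 18.38
eef_pos: [405.8, 170.7, 22.2]
tcp_rot: [3.141, 0.0, 2.192]
ft_force: [-0.1, -0.8, 0.0]
opening: 0.848
grip_force: 0.0
```

Emit:
drive_tool --rows '[[[0, 0, 0, 0, 0, 0, 0], [0, 0, 0, 0, 0, 0, 0], [0, 0, 0, 0, 0, 0, 0], [0, 0, 0, 0, 0, 0, 0], [0, 0, 0, 0, 0, 0, 0]]]'

```text
t: 19.0
eef_pos: [405.5, 170.6, 22.1]
tcp_rot: [-3.141, -0.0, 2.192]
ft_force: [-2.1, -0.4, 1.2]
opening: 0.523
grip_force: 3.0
```

Emit:
drive_tool --rows '[[[0, 0, -0.04, 0, 0, 0, 0], [0, 0, -0.12, 0, 0, 0, 0], [0, 0, -0.2, 0, 0, 0, 0], [0, 0, -0.2, 0, 0, 0, 0], [0, 0, 0, 0, 0, 0, 0]]]'

```text
t: 19.62
eef_pos: [406.8, 171.1, 165.5]
tcp_rot: [3.135, 0.003, 2.192]
ft_force: [0.3, -0.2, -2.2]
opening: 0.519
grip_force: 30.0
```

```bash
python3 - <<'E'
from h import *
s=st()
p=shot('wrist','w7.png')
z=s['eef_pos'][2]
for x in (6,3,0,-3): 
    f=fit(p,'plate',s['eef_pos'][0],s['eef_pos'][1],z-22+x,[2.19-np.pi/2],rad=9); print(x,f)
f=fit(p,'plate',s['eef_pos'][0],s['eef_pos'][1],z-22,[2.19-np.pi/2],rad=9)
draw(p,[(model('plate'),f[0][1:],z-22)] if f else [],'d7.png')
plan([(505,225,160,2.133),(515.3,254.9,130,2.133)])
E
```

```text
t 19.625 pos [406.8 171.1 165.5] rot [3.135e+00 3.000e-03 2.192e+00] F [ 0.3 -0.2 -2.2] M [ 0.09 -0.18  0.05] op 0.519 g 29.99387562274933
6 [(np.float64(1.241), np.float64(405.4), np.float64(173.6), np.float64(0.621))]
3 [(np.float64(1.082), np.float64(406.0), np.float64(173.6), np.float64(0.622))]
0 [(np.float64(0.879), np.float64(406.7), np.float64(173.5), np.float64(0.621))]
-3 [(np.float64(0.827), np.float64(407.0), np.float64(173.3), np.float64(0.621))]
-> (505, 225, 160, 2.133) n 3
   [-0.018, 0.149, 0.005, 0.0, 0.0, 0.006]
   [-0.015, 0.15, 0.005, 0.001, 0.0, 0.006]
   [-0.013, 0.15, 0.006, 0.0, 0.0, 0.007]
-> (515.3, 254.9, 130, 2.133) n 1
   [0.08, 0.098, 0.119, 0.0, 0.0, -0.0]
```

View pics/d7.png

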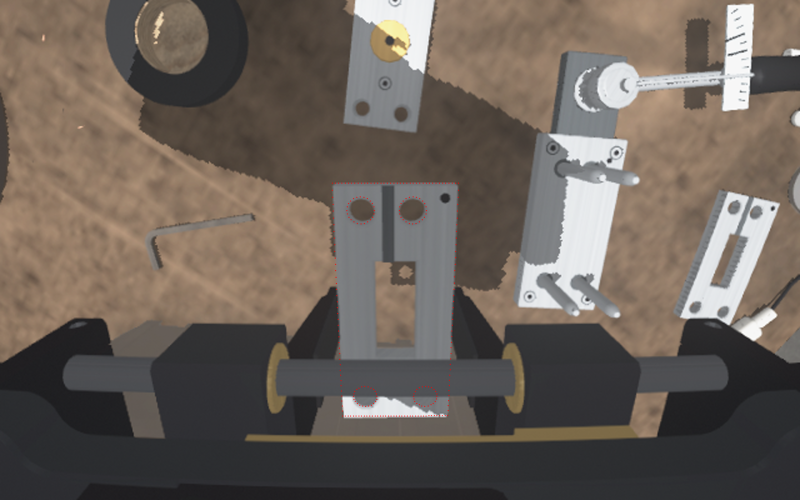

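The plate is held; fit agrees (holes at (360,210) and (412,210), dot at (445,198)). I hover beside the base, low, to measure the pins in the same camera frame as the held plate.

```bash
cat >> h.py <<'E'
def pinpts(p,q,z1=66,z2=24):
    cam=np.array(p['pose'])[:3,3]; out=[]
    C=place(np.c_[np.array(H4,float),np.zeros(4)],q)
    for c in C:
        u=(c-cam)[:2]; u/=np.linalg.norm(u); n=np.array([-u[1],u[0]])*4.5
        for z in np.linspace(z2,z1,25):
            out+= [[c[0]+n[0],c[1]+n[1],z],[c[0]-n[0],c[1]-n[1],z]]
    return np.array(out)
def fitpins(p,q0,z2=24,rmax=255,rad=8,yfix=None):
    D=edges(p,rmax)
    def cf(q,tr=4.):
        uv=projN(p,pinpts(p,q,z2=z2)); ok=(uv[:,0]>2)&(uv[:,0]<637)&(uv[:,1]>2)&(uv[:,1]<rmax-3)
        if ok.sum()<60: return 9.
        v=cv2.remap(D.astype(np.float32),(uv[ok,0]*2).astype(np.float32)[:,None],(uv[ok,1]*2).astype(np.float32)[:,None],cv2.INTER_LINEAR).ravel()
        return np.minimum(v,tr).mean()
    c=min((cf((q0[0]+a,q0[1]+b,q0[2]+w)),q0[0]+a,q0[1]+b,q0[2]+w) for a in np.arange(-rad,rad+1,2) for b in np.arange(-rad,rad+1,2) for w in (-.03,0,.03))
    t=[c[1],c[2],c[3]*50]
    r=minimize(lambda v:cf((v[0],v[1],v[2]/50),3.),t,method='Nelder-Mead',options=dict(initial_simplex=[t,[t[0]+1.5,t[1],t[2]],[t[0],t[1]+1.5,t[2]],[t[0],t[1],t[2]+1]]))
    return round(r.fun,3),round(r.x[0],1),round(r.x[1],1),round(r.x[2]/50,3)
def drawp(p,groups,name,crop):
    im=cv2.resize(p['color'],None,fx=3,fy=3,interpolation=cv2.INTER_CUBIC)
    for W in groups:
        for u,v in projN(p,W): cv2.circle(im,(int(3*u+1),int(3*v+1)),1,(0,0,255),-1)
    im=im[3*crop[1]:3*crop[3],3*crop[0]:3*crop[2]]; s=min(1,800/im.shape[1],600/im.shape[0])
    cv2.imwrite('pics/'+name,cv2.resize(im,None,fx=s,fy=s,interpolation=cv2.INTER_AREA))
E
python3 - <<'E'
from h import *
p=shot('wrist'); print(fitpins(p,(515.3,254.9,.562)))
plan([(430,200,115,2.133)])
E
```

```text
(np.float64(0.885), np.float64(514.4), np.float64(255.3), np.float64(0.565))
-> (430, 200, 115, 2.133) n 2
   [0.019, 0.074, 0.095, 0.0, 0.0, 0.009]
   [0.022, 0.073, 0.094, 0.0, 0.0, 0.01]
```

Emit:
drive_tool --rows '[[[0.02, 0.074, 0.095, 0, 0, 0.01, 0], [0.02, 0.074, 0.095, 0, 0, 0.01, 0], [0, 0, 0, 0, 0, 0, 0], [0, 0, 0, 0, 0, 0, 0], [0, 0, 0, 0, 0, 0, 0]]]'

```text
t: 20.35
eef_pos: [430.1, 199.6, 115.0]
tcp_rot: [3.141, 0.0, 2.129]
ft_force: [-0.0, -0.1, -2.0]
opening: 0.523
grip_force: 30.0
```

```bash
python3 - <<'E'
from h import *
s=st()
p=shot('wrist','w8.png'); z=s['eef_pos'][2]; yw=s['tcp_rot'][2]-np.pi/2
f=fit(p,'plate',s['eef_pos'][0],s['eef_pos'][1],z-22,[yw],rad=6)[0]; print('plate',f)
g=fitpins(p,(514.8,255,.563)); print('pins',g)
b=fit(p,'base',515,255,0,[.563]); print('base',b)
drawp(p,[place(model('plate'),f[1:],z-22),pinpts(p,g[1:])],'d8.png',(180,0,640,300))
E
```

```text
t 20.35 pos [430.1 199.6 115. ] rot [3.141 0.    2.129] F [-0.  -0.1 -2. ] M [-0.01 -0.15 -0.  ] op 0.523 g 29.994093775749207
plate (np.float64(0.781), np.float64(430.1), np.float64(202.2), np.float64(0.559))
pins (np.float64(1.573), np.float64(509.2), np.float64(263.3), np.float64(0.583))
base [(np.float64(1.069), np.float64(513.9), np.float64(254.9), np.float64(0.562))]
```

View pics/d8.png

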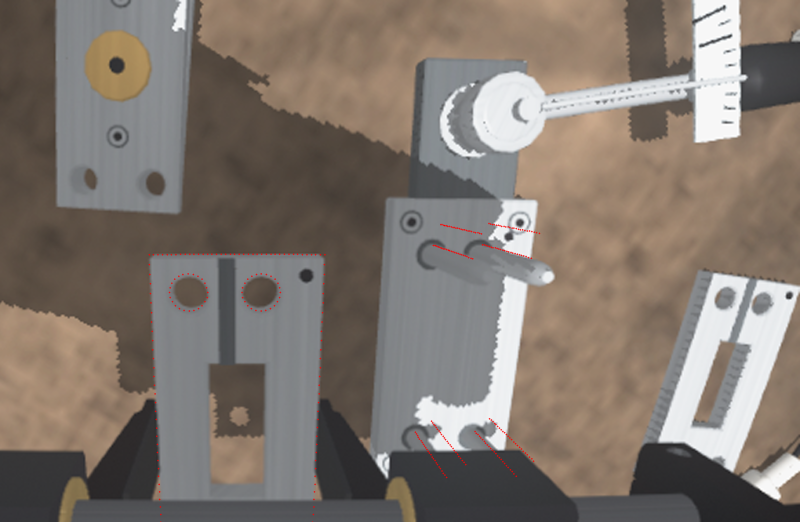

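Pin fit missed here (low contrast), but the picture gives: pin feet at crop (432,254), (480,250), one bright tip at (546,276); the plate fit is good. I turn these into base origins.

```bash
python3 - <<'E'
from h import *
s=st()
p=shot('wrist')
k=800/1380*3
yw=.562;c,sn=np.cos(yw),np.sin(yw);Rb=np.array([[c,-sn],[sn,c]])
for (u,v),z,h in [((432,254),16,(-14,44)),((480,250),16,(7,44)),((546,276),76,(7,44)),((411,222),16,None),((519,223),16,None)]:
    w=atz(p,(u/k+180,v/k),z); print(np.round(w,1), None if h is None else np.round(w[:2]-Rb@np.array(h,float),1))
im=p['color']; sub=cv2.resize(im[135:175,415:510],None,fx=8,fy=8,interpolation=cv2.INTER_CUBIC); cv2.imwrite('pics/tip.png',sub)
for z in (-3,0): print(fit(p,'base',514,255,z,[.562],rmax=240))
E
```

```text
t 20.4 pos [430.3 199.7 115.1] rot [3.141 0.    2.129] F [ 0.6 -0.5 -2.4] M [ 0.02 -0.21 -0.02] op 0.522 g 29.993950724601746
[479.7 285.3  16. ] [515.  255.6]
[496.8 298.3  16. ] [514.4 257.4]
[496.2 296.1  76. ] [513.7 255.2]
[463.6 291.5  16. ] None
[504.2 317.   16. ] None
[(np.float64(1.03), np.float64(515.2), np.float64(255.6), np.float64(0.562))]
[(np.float64(1.028), np.float64(513.9), np.float64(254.8), np.float64(0.562))]
```

View pics/tip.png

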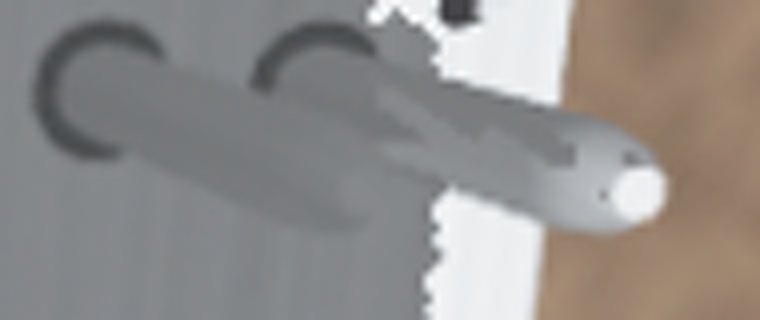

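```bash
python3 - <<'E'
from h import *
plan([(514.2,252.6,115,2.132)])
E
```

```text
-> (514.2, 252.6, 115, 2.132) n 2
   [0.001, 0.198, 0.0, 0.0, 0.0, -0.0]
   [0.001, 0.199, 0.001, 0.0, 0.0, -0.001]
```

Emit:
drive_tool --rows '[[[0.001, 0.198, 0, 0, 0, 0, 0], [0.001, 0.199, 0, 0, 0, -0.001, 0], [0, 0, 0, 0, 0, 0, 0], [0, 0, 0, 0, 0, 0, 0], [0, 0, 0, 0, 0, 0, 0]]]'

```text
t: 21.08
eef_pos: [513.5, 252.5, 114.8]
tcp_rot: [-3.141, -0.0, 2.132]
ft_force: [0.2, -0.4, -1.8]
opening: 0.521
grip_force: 30.0
```

```bash
python3 - <<'E'
from h import *
st(); plan([(514.2,252.6,115,2.132,1)])
E
```

```text
t 21.075 pos [513.5 252.5 114.8] rot [-3.141 -0.     2.132] F [ 0.2 -0.4 -1.8] M [ 0.06 -0.12 -0.01] op 0.521 g 29.994032084941864
-> (514.2, 252.6, 115, 2.132, 1) n 1
   [-0.001, 0.003, -0.001, -0.0, -0.0, 0.0]
```

Emit:
drive_tool --rows '[[[0, 0, 0.04, 0, 0, 0, 0], [0, 0, 0.03, 0, 0, 0, 0], [0, 0, 0.012, 0, 0, 0, 0], [0, 0, 0, 0, 0, 0, 0], [0, 0, 0, 0, 0, 0, 0]]]'

```text
t: 21.7
eef_pos: [514.4, 253.0, 94.2]
tcp_rot: [3.141, 0.0, 2.133]
ft_force: [-0.2, 0.3, -2.1]
opening: 0.525
grip_force: 30.0
```

```bash
python3 - <<'E'
from h import *
st()
E
```

```text
t 21.7 pos [514.4 253.   94.2] rot [3.141 0.    2.133] F [-0.2  0.3 -2.1] M [-0.   -0.12  0.  ] op 0.525 g 29.99399721622467
```

Pin tips entered without contact; I go on down.

Emit:
drive_tool --rows '[[[0, 0, 0.012, 0, 0, 0, 0], [0, 0, 0.012, 0, 0, 0, 0], [0, 0, 0, 0, 0, 0, 0]]]'

```text
t: 22.08
eef_pos: [514.2, 252.9, 87.8]
tcp_rot: [-3.141, -0.0, 2.132]
ft_force: [0.4, -0.4, -1.7]
opening: 0.52
grip_force: 30.0
```

Emit:
drive_tool --rows '[[[0, 0, 0.012, 0, 0, 0, 0], [0, 0, 0.016, 0, 0, 0, 0], [0, 0, 0, 0, 0, 0, 0]]]'

```text
t: 22.45
eef_pos: [514.1, 252.9, 80.7]
tcp_rot: [-3.141, -0.0, 2.133]
ft_force: [-0.3, 0.2, -3.3]
opening: 0.524
grip_force: 30.0
```

```bash
python3 - <<'E'
from h import *
st()
E
```

```text
t 22.45 pos [514.1 252.9  80.7] rot [-3.141 -0.     2.133] F [-0.3  0.2 -3.3] M [ 0.06 -0.05  0.01] op 0.524 g 29.99353587627411
```

Emit:
drive_tool --rows '[[[0, 0, 0.04, 0, 0, 0, 0], [0, 0, 0.04, 0, 0, 0, 0], [0, 0, 0.04, 0, 0, 0, 0], [0, 0, 0.03, 0, 0, 0, 0], [0, 0, 0, 0, 0, 0, 0]]]'

```text
t: 23.08
eef_pos: [514.0, 252.8, 42.8]
tcp_rot: [-3.14, -0.0, 2.133]
ft_force: [-0.4, 0.0, -2.3]
opening: 0.525
grip_force: 30.0
```

Emit:
drive_tool --rows '[[[0, 0, 0.008, 0, 0, 0, 0], [0, 0, 0.005, 0, 0, 0, 0], [0, 0, 0, 0, 0, 0, 0], [0, 0, 0, 0, 0, 0, 0]]]'

```text
t: 23.58
eef_pos: [514.4, 253.1, 40.5]
tcp_rot: [3.141, 0.0, 2.132]
ft_force: [0.8, 2.0, -2.5]
opening: 0.524
grip_force: 30.0
```

```bash
python3 - <<'E'
from h import *
st()
E
```

```text
t 23.575 pos [514.4 253.1  40.5] rot [3.141 0.    2.132] F [ 0.8  2.  -2.5] M [ 0.28 -0.08 -0.03] op 0.524 g 29.99313086271286
```

Emit:
drive_tool --rows '[[[0, 0, 0.006, 0, 0, 0, 0], [0, 0, 0.003, 0, 0, 0, 0], [0, 0, 0, 0, 0, 0, 0], [0, 0, 0, 0, 0, 0, 0]]]'

```text
t: 24.08
eef_pos: [514.3, 253.0, 38.5]
tcp_rot: [3.141, 0.0, 2.132]
ft_force: [-2.8, 0.5, 5.7]
opening: 0.521
grip_force: 30.0
```

Emit:
drive_tool --rows '[[[0, 0, 0, 0, 0, 0, 1], [0, 0, 0, 0, 0, 0, 1], [0, 0, 0, 0, 0, 0, 1], [0, 0, 0, 0, 0, 0, 1]]]'

```text
t: 24.58
eef_pos: [514.3, 253.0, 38.0]
tcp_rot: [-3.142, 0.0, 2.132]
ft_force: [-0.4, 0.4, 0.1]
opening: 0.887
grip_force: 0.0
```

Emit:
drive_tool --rows '[[[0, 0, -0.1, 0, 0, 0, 1], [0, 0, -0.2, 0, 0, 0, 1], [0, 0, -0.2, 0, 0, 0, 1], [0, 0, -0.2, 0, 0, 0, 1], [0, 0, 0, 0, 0, 0, 1]]]'

```text
t: 25.2
eef_pos: [515.4, 253.5, 216.7]
tcp_rot: [3.135, 0.002, 2.133]
ft_force: [0.2, 0.2, 0.1]
opening: 0.999
grip_force: 0.0
```

```bash
python3 - <<'E'
from h import *
st()
# view pose for plate B: tool behind it along -tool x by 70
y=.444+np.pi/2
plan([(560,250,210,2.1),(648.9-70*np.cos(y),313.7-70*np.sin(y),190,y)])
E
```

```text
t 25.2 pos [515.4 253.5 216.7] rot [3.135e+00 2.000e-03 2.133e+00] F [0.2 0.2 0.1] M [ 0.   -0.18 -0.04] op 0.999 g 0.0
-> (560, 250, 210, 2.1) n 1
   [-0.107, 0.143, 0.028, 0.002, 0.0, 0.01]
-> (np.float64(678.9688538189918), np.float64(250.48715296704233), 190, 2.0147963267948965) n 3
   [-0.08, 0.137, 0.027, 0.0, 0.0, 0.009]
   [-0.075, 0.14, 0.027, 0.0, 0.0, 0.009]
   [-0.072, 0.141, 0.026, 0.0, 0.0, 0.009]
```

Plate A is seated (contact at TCP 38, i.e. underside at 16). Next plate B.

Emit:
drive_tool --rows '[[[-0.107, 0.143, 0.028, 0, 0, 0.01, 1], [-0.08, 0.137, 0.027, 0, 0, 0.009, 1], [-0.075, 0.14, 0.027, 0, 0, 0.009, 1], [-0.072, 0.141, 0.026, 0, 0, 0.009, 1], [0, 0, 0, 0, 0, 0, 1]]]'

```text
t: 25.82
eef_pos: [678.9, 249.2, 182.9]
tcp_rot: [-3.139, -0.0, 2.015]
ft_force: [-0.6, 0.7, 0.1]
opening: 0.997
grip_force: 0.0
```

Emit:
drive_tool --rows '[[[0, 0, 0, 0, 0, 0, 1], [0, 0, 0, 0, 0, 0, 1]]]'

```text
t: 26.08
eef_pos: [676.9, 250.1, 186.2]
tcp_rot: [-3.141, -0.0, 2.017]
ft_force: [-0.3, 0.4, 0.9]
opening: 1.001
grip_force: 0.0
```

```bash
python3 - <<'E'
from h import *
st()
p=shot('wrist','w9.png'); look(p,['cavity_plate_0'])
f=fit(p,'plate',648.9,313.7,0); print(f)
q=f[0][1:]; y=q[2]+np.pi/2
x,yy=q[0]-1.5*np.cos(y)-1.3*np.sin(y),q[1]-1.5*np.sin(y)+1.3*np.cos(y)
print(x,yy); plan([(x,yy,80,y),(x,yy,30,y,1)])
E
```

```text
t 26.075 pos [676.9 250.1 186.2] rot [-3.141 -0.     2.017] F [-0.3  0.4  0.9] M [ 0.04 -0.1  -0.02] op 1.001 g 0.0
cavity_plate_0 [([649.0, 313.0, -2.0], [317.0, 113.0], 0.82)]
[(np.float64(0.33), np.float64(649.4), np.float64(314.1), np.float64(0.444)), (np.float64(0.62), np.float64(649.4), np.float64(314.0), np.float64(-2.697))]
648.8703797083663 312.1870174212268
-> (np.float64(648.8703797083663), np.float64(312.1870174212268), 80, np.float64(2.0147963267948965)) n 3
   [0.091, 0.002, 0.142, 0.0, 0.0, 0.0]
   [0.091, 0.001, 0.142, 0.0, 0.0, 0.0]
   [0.091, 0.002, 0.142, 0.0, 0.0, 0.001]
-> (np.float64(648.8703797083663), np.float64(312.1870174212268), 30, np.float64(2.0147963267948965), 1) n 1
   [-0.0, -0.0, 0.2, 0.0, 0.0, -0.0]
```

Emit:
drive_tool --rows '[[[0.091, 0.002, 0.142, 0, 0, 0, 1], [0.091, 0.002, 0.142, 0, 0, 0, 1], [0.091, 0.002, 0.142, 0, 0, 0, 1], [0, 0, 0.18, 0, 0, 0, 1], [0, 0, 0, 0, 0, 0, 1]]]'

```text
t: 26.8
eef_pos: [647.8, 311.9, 32.0]
tcp_rot: [-3.136, -0.0, 2.017]
ft_force: [-0.4, 0.1, 0.8]
opening: 1.001
grip_force: 0.0
```

Emit:
drive_tool --rows '[[[0, 0, 0, 0, 0, 0, 1], [0, 0, 0, 0, 0, 0, 1]]]'

```text
t: 27.05
eef_pos: [650.7, 312.2, 37.0]
tcp_rot: [3.138, 0.0, 2.016]
ft_force: [-0.2, -0.0, 0.1]
opening: 1.003
grip_force: 0.0
```

```bash
python3 - <<'E'
from h import *
st(); plan([(648.9,312.2,22,2.015,2)])
E
```

```text
t 27.05 pos [650.7 312.2  37. ] rot [3.138 0.    2.016] F [-0.2 -0.   0.1] M [-0.01 -0.15 -0.05] op 1.003 g 0.0
-> (648.9, 312.2, 22, 2.015, 2) n 2
   [0.001, -0.003, 0.03, 0.001, 0.0, 0.0]
   [0.002, -0.004, 0.03, 0.0, 0.0, 0.0]
```

Emit:
drive_tool --rows '[[[0, 0, 0.02, 0, 0, 0, 1], [0, 0, 0.02, 0, 0, 0, 1], [0, 0, 0, 0, 0, 0, 1], [0, 0, 0, 0, 0, 0, 1], [0, 0, 0, 0, 0, 0, 1]]]'

```text
t: 27.68
eef_pos: [649.7, 312.2, 24.7]
tcp_rot: [3.142, 0.0, 2.016]
ft_force: [0.0, -0.1, 0.5]
opening: 0.999
grip_force: 0.0
```

Emit:
drive_tool --rows '[[[0, 0, 0.01, 0, 0, 0, 1], [0, 0, 0, 0, 0, 0, 1], [0, 0, 0, 0, 0, 0, 0], [0, 0, 0, 0, 0, 0, 0], [0, 0, 0, 0, 0, 0, 0]]]'

```text
t: 28.3
eef_pos: [649.7, 312.2, 22.1]
tcp_rot: [3.142, 0.0, 2.016]
ft_force: [-0.2, -0.1, -0.3]
opening: 0.737
grip_force: 0.0
```

Emit:
drive_tool --rows '[[[0, 0, 0, 0, 0, 0, 0], [0, 0, 0, 0, 0, 0, 0], [0, 0, 0, 0, 0, 0, 0], [0, 0, 0, 0, 0, 0, 0], [0, 0, 0, 0, 0, 0, 0]]]'

```text
t: 28.92
eef_pos: [649.6, 312.1, 22.1]
tcp_rot: [-3.141, 0.0, 2.016]
ft_force: [-0.6, -0.0, 1.3]
opening: 0.522
grip_force: 30.0
```

Emit:
drive_tool --rows '[[[0, 0, -0.04, 0, 0, 0, 0], [0, 0, -0.1, 0, 0, 0, 0], [0, 0, -0.15, 0, 0, 0, 0], [0, 0, -0.15, 0, 0, 0, 0], [0, 0, 0, 0, 0, 0, 0]]]'

```text
t: 29.55
eef_pos: [650.9, 312.7, 135.7]
tcp_rot: [3.136, 0.001, 2.016]
ft_force: [-0.4, 0.1, -1.0]
opening: 0.52
grip_force: 30.0
```

Emit:
drive_tool --rows '[[[0, 0, 0, 0, 0, 0, 0], [0, 0, 0, 0, 0, 0, 0], [0, 0, 0, 0, 0, 0, 0]]]'

```text
t: 29.92
eef_pos: [649.4, 312.1, 130.9]
tcp_rot: [-3.14, -0.0, 2.016]
ft_force: [-0.4, -0.1, -2.2]
opening: 0.525
grip_force: 30.0
```

```bash
cat >> h.py <<'E'
def held(kind='plate',dz=22):
    s=st(); p=shot('wrist'); e=s['eef_pos']; yw=s['tcp_rot'][2]
    f=fit(p,kind,e[0],e[1],e[2]-dz,[yw-np.pi/2],rad=6)[0]
    d=np.array(f[1:3])-e[:2]; o=np.array([d@[np.cos(yw),np.sin(yw)],d@[np.sin(yw),-np.cos(yw)]])
    print('held',f,'offset tool x,y',np.round(o,1),'dyaw',round(f[3]-yw+np.pi/2,3)); return o,f[3]-yw+np.pi/2,p,f
def target(o,dy,base=(514.2,255.2,.562)):
    yw=base[2]+np.pi/2-dy; return np.array(base[:2])-o[0]*np.array([np.cos(yw),np.sin(yw)])-o[1]*np.array([np.sin(yw),-np.cos(yw)]),yw
E
python3 - <<'E'
from h import *
o,dy,p,f=held()
t,yw=target(o,dy); print(t,yw)
plan([(t[0],t[1],130,yw)])
E
```

```text
t 29.925 pos [649.4 312.1 130.9] rot [-3.14  -0.     2.016] F [-0.4 -0.1 -2.2] M [ 0.01 -0.15  0.03] op 0.525 g 29.999278485774994
held (np.float64(0.785), np.float64(649.4), np.float64(315.8), np.float64(0.447)) offset tool x,y [3.4 1.6] dyaw 0.002
[514.62103535 251.47588631] 2.13123494496023
-> (np.float64(514.6210353529018), np.float64(251.47588630999252), 130, np.float64(2.13123494496023)) n 3
   [0.005, -0.197, 0.002, -0.0, -0.0, -0.012]
   [0.012, -0.197, 0.002, -0.0, -0.0, -0.012]
   [0.019, -0.196, 0.001, -0.0, -0.0, -0.013]
```

Emit:
drive_tool --rows '[[[0.005, -0.197, 0.002, 0, 0, -0.012, 0], [0.012, -0.197, 0.002, 0, 0, -0.012, 0], [0.019, -0.196, 0.002, 0, 0, -0.012, 0], [0, 0, 0.02, 0, 0, 0, 0], [0, 0, 0.02, 0, 0, 0, 0]]]'

```text
t: 30.6
eef_pos: [515.6, 251.8, 120.6]
tcp_rot: [3.14, 0.0, 2.129]
ft_force: [-0.0, 0.2, -0.9]
opening: 0.52
grip_force: 30.0
```

Emit:
drive_tool --rows '[[[0, 0, 0.02, 0, 0, 0, 0], [0, 0, 0, 0, 0, 0, 0], [0, 0, 0, 0, 0, 0, 0], [0, 0, 0, 0, 0, 0, 0], [0, 0, 0, 0, 0, 0, 0]]]'

```text
t: 31.22
eef_pos: [514.9, 251.6, 115.7]
tcp_rot: [3.141, 0.0, 2.129]
ft_force: [0.5, 0.2, -2.4]
opening: 0.522
grip_force: 30.0
```

```bash
python3 - <<'E'
from h import *
st(); plan([(514.7,251.7,94,2.131,2)])
E
```

```text
t 31.225 pos [514.9 251.6 115.7] rot [3.141 0.    2.129] F [ 0.5  0.2 -2.4] M [-0.03 -0.13 -0.02] op 0.522 g 29.999064803123474
-> (514.7, 251.7, 94, 2.131, 2) n 2
   [0.0, -0.0, 0.043, 0.0, 0.0, -0.0]
   [0.001, -0.001, 0.044, 0.0, 0.0, -0.001]
```

Emit:
drive_tool --rows '[[[0, 0, 0.043, 0, 0, 0, 0], [0.001, -0.001, 0.044, 0, 0, 0, 0], [0, 0, 0, 0, 0, 0, 0], [0, 0, 0.012, 0, 0, 0, 0], [0, 0, 0.012, 0, 0, 0, 0]]]'

```text
t: 31.85
eef_pos: [514.6, 251.7, 87.8]
tcp_rot: [3.141, 0.0, 2.129]
ft_force: [-0.2, 0.3, -2.0]
opening: 0.521
grip_force: 30.0
```

Emit:
drive_tool --rows '[[[0, 0, 0.012, 0, 0, 0, 0], [0, 0, 0.016, 0, 0, 0, 0], [0, 0, 0, 0, 0, 0, 0]]]'

```text
t: 32.22
eef_pos: [514.3, 251.6, 80.5]
tcp_rot: [-3.141, -0.0, 2.129]
ft_force: [-0.5, 0.4, -3.3]
opening: 0.524
grip_force: 30.0
```

Emit:
drive_tool --rows '[[[0, 0, 0.04, 0, 0, 0, 0], [0, 0, 0.04, 0, 0, 0, 0], [0, 0, 0.03, 0, 0, 0, 0], [0, 0, 0.01, 0, 0, 0, 0], [0, 0, 0, 0, 0, 0, 0]]]'

```text
t: 32.85
eef_pos: [514.4, 251.6, 50.5]
tcp_rot: [-3.141, -0.0, 2.129]
ft_force: [-0.2, 1.2, -2.9]
opening: 0.519
grip_force: 30.0
```

Emit:
drive_tool --rows '[[[0, 0, 0.006, 0, 0, 0, 0], [0, 0, 0.004, 0, 0, 0, 0], [0, 0, 0, 0, 0, 0, 0], [0, 0, 0, 0, 0, 0, 0]]]'

```text
t: 33.35
eef_pos: [514.5, 251.7, 48.4]
tcp_rot: [3.141, 0.0, 2.129]
ft_force: [-1.2, 2.3, -1.2]
opening: 0.521
grip_force: 30.0
```

Emit:
drive_tool --rows '[[[0, 0, 0.003, 0, 0, 0, 0], [0, 0, 0, 0, 0, 0, 0], [0, 0, 0, 0, 0, 0, 1], [0, 0, 0, 0, 0, 0, 1], [0, 0, 0, 0, 0, 0, 1]]]'

```text
t: 33.98
eef_pos: [514.6, 251.6, 47.5]
tcp_rot: [-3.142, 0.0, 2.129]
ft_force: [0.1, 0.6, 0.0]
opening: 0.78
grip_force: 0.0
```

Emit:
drive_tool --rows '[[[0, 0, 0, 0, 0, 0, 1], [0, 0, -0.1, 0, 0, 0, 1], [0, 0, -0.15, 0, 0, 0, 1], [0, 0, -0.2, 0, 0, 0, 1], [0, 0, -0.15, 0, 0, 0, 1]]]'

```text
t: 34.6
eef_pos: [514.6, 251.7, 199.6]
tcp_rot: [3.14, 0.0, 2.129]
ft_force: [0.2, 0.3, -1.5]
opening: 1.0
grip_force: 0.0
```

```bash
python3 - <<'E'
from h import *
st()
plan([(375,215,200,2.13)])
E
```

```text
t 34.6 pos [514.6 251.7 199.6] rot [3.14  0.    2.129] F [ 0.2  0.3 -1.5] M [ 0.04 -0.2  -0.05] op 1.0 g 0.0
-> (375, 215, 200, 2.13) n 3
   [0.057, -0.184, -0.001, 0.0, 0.0, -0.0]
   [0.057, -0.184, -0.001, 0.0, 0.0, -0.0]
   [0.057, -0.183, -0.0, 0.0, 0.0, -0.0]
```

Emit:
drive_tool --rows '[[[0.057, -0.184, 0, 0, 0, 0, 1], [0.057, -0.184, 0, 0, 0, 0, 1], [0.057, -0.184, 0, 0, 0, 0, 1], [0, 0, 0, 0, 0, 0, 1], [0, 0, 0, 0, 0, 0, 1]]]'

```text
t: 35.22
eef_pos: [375.5, 215.1, 198.0]
tcp_rot: [3.14, 0.0, 2.129]
ft_force: [0.7, -0.0, 0.5]
opening: 0.998
grip_force: 0.0
```

```bash
python3 - <<'E'
from h import *
st()
p=shot('wrist'); look(p,['top_plate','cavity_plate_1'])
f=fit(p,'top',328,277,10); print('on plate',f); print('on bench',fit(p,'top',328,277,0)[:1])
b=fit(p,'plate',514.5,255,26,[.562]); print('stack',b)
drawp(p,[place(model('top'),f[0][1:],10),place(model('plate'),b[0][1:],26)],'d10.png',(150,0,640,320))
E
```

```text
t 35.225 pos [375.5 215.1 198. ] rot [3.14  0.    2.129] F [ 0.7 -0.   0.5] M [-0.02 -0.12  0.01] op 0.998 g 0.0
top_plate [([331.0, 272.0, 8.0], [307.0, 108.0], 0.98)]
cavity_plate_1 [([512.0, 251.0, 17.0], [439.0, 218.0], 0.94), ([513.0, 258.0, 25.0], [446.0, 216.0], 0.91)]
on plate [(np.float64(0.472), np.float64(328.5), np.float64(278.2), np.float64(0.494)), (np.float64(0.709), np.float64(328.5), np.float64(278.2), np.float64(-2.648))]
on bench [(np.float64(1.087), np.float64(327.4), np.float64(279.5), np.float64(0.495))]
stack [(np.float64(1.41), np.float64(512.3), np.float64(257.8), np.float64(0.555))]
```

View pics/d10.png

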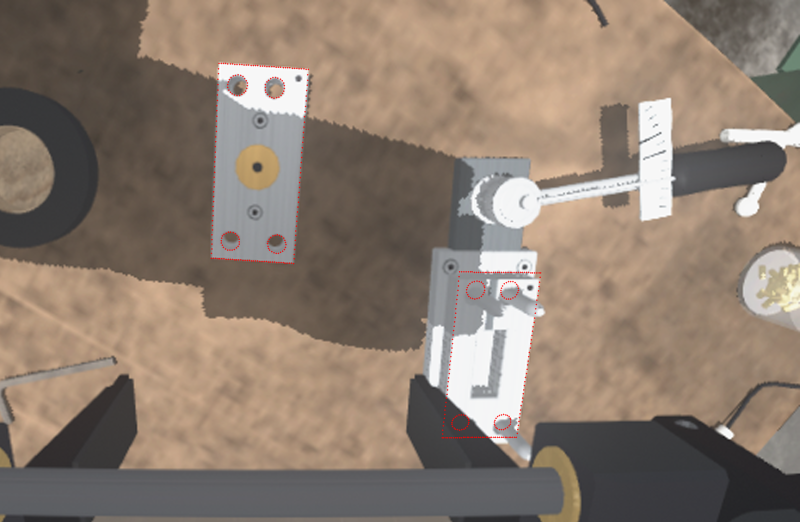

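Top plate fits at (328.5, 278.2), on its plate, dot upper right at (298,78). I put it aside where plate A lay.

```bash
python3 - <<'E'
from h import *
q=(328.5,278.2,.494); y=q[2]+np.pi/2
x,yy=q[0]-1.5*np.cos(y)-1.3*np.sin(y),q[1]-1.5*np.sin(y)+1.3*np.cos(y)
print(x,yy,y); plan([(x,yy,90,y),(x,yy,42,y,2)])
E
```

```text
328.0666508759368 276.2629381691144 2.0647963267948963
-> (np.float64(328.0666508759368), np.float64(276.2629381691144), 90, 2.0647963267948963) n 3
   [0.103, -0.011, 0.143, 0.0, 0.0, 0.007]
   [0.103, -0.013, 0.143, 0.0, 0.0, 0.007]
   [0.102, -0.014, 0.144, 0.0, 0.0, 0.006]
-> (np.float64(328.0666508759368), np.float64(276.2629381691144), 42, 2.0647963267948963, 2) n 2
   [0.0, -0.0, 0.096, 0.0, 0.0, 0.0]
   [0.0, -0.0, 0.096, 0.0, 0.0, 0.0]
```

Emit:
drive_tool --rows '[[[0.103, -0.011, 0.143, 0, 0, 0.007, 1], [0.103, -0.013, 0.143, 0, 0, 0.007, 1], [0.102, -0.014, 0.144, 0, 0, 0.006, 1], [0, 0, 0.096, 0, 0, 0, 1], [0, 0, 0.08, 0, 0, 0, 1]]]'

```text
t: 36.0
eef_pos: [327.5, 276.5, 44.6]
tcp_rot: [-3.141, 0.0, 2.067]
ft_force: [0.1, -1.3, -0.2]
opening: 1.0
grip_force: 0.0
```

Emit:
drive_tool --rows '[[[0, 0, 0, 0, 0, 0, 1], [0, 0, 0, 0, 0, 0, 1], [0, 0, 0, 0, 0, 0, 1], [0, 0, 0, 0, 0, 0, 1]]]'

```text
t: 36.5
eef_pos: [327.5, 276.2, 46.6]
tcp_rot: [3.141, 0.0, 2.066]
ft_force: [-0.5, 0.9, 0.6]
opening: 0.997
grip_force: 0.0
```

```bash
python3 - <<'E'
from h import *
st(); plan([(328.1,276.3,32,2.065,2)])
E
```

```text
t 36.5 pos [327.5 276.2  46.6] rot [3.141 0.    2.066] F [-0.5  0.9  0.6] M [-0.04 -0.11  0.06] op 0.997 g 0.0
-> (328.1, 276.3, 32, 2.065, 2) n 2
   [-0.0, 0.001, 0.029, 0.0, 0.0, 0.0]
   [-0.001, 0.001, 0.03, 0.0, 0.0, 0.0]
```

Emit:
drive_tool --rows '[[[0, 0.001, 0.029, 0, 0, 0, 1], [0, 0.001, 0.029, 0, 0, 0, 1], [0, 0, 0, 0, 0, 0, 1], [0, 0, 0, 0, 0, 0, 0], [0, 0, 0, 0, 0, 0, 0]]]'

```text
t: 37.12
eef_pos: [327.7, 276.4, 31.6]
tcp_rot: [3.142, 0.0, 2.066]
ft_force: [-0.2, -0.2, 0.4]
opening: 0.847
grip_force: 0.0
```

Emit:
drive_tool --rows '[[[0, 0, 0, 0, 0, 0, 0], [0, 0, 0, 0, 0, 0, 0], [0, 0, 0, 0, 0, 0, 0], [0, 0, 0, 0, 0, 0, 0], [0, 0, 0, 0, 0, 0, 0]]]'

```text
t: 37.75
eef_pos: [327.7, 276.3, 31.6]
tcp_rot: [3.142, 0.0, 2.067]
ft_force: [-0.5, -0.0, 1.1]
opening: 0.518
grip_force: 30.0
```

Emit:
drive_tool --rows '[[[0, 0, -0.03, 0, 0, 0, 0], [0, 0, -0.06, 0, 0, 0, 0], [0, 0, -0.06, 0, 0, 0, 0], [0, 0, -0.02, 0, 0, 0, 0], [0, 0, 0, 0, 0, 0, 0]]]'

```text
t: 38.38
eef_pos: [327.7, 276.3, 74.2]
tcp_rot: [3.141, 0.0, 2.067]
ft_force: [-0.1, 0.1, -5.1]
opening: 0.522
grip_force: 30.0
```

```bash
python3 - <<'E'
from h import *
o,dy,p,f=held('top',22)
plan([(412,168,74,2.13),(412,168,34,2.13,2)])
E
```

```text
t 38.375 pos [327.7 276.3  74.2] rot [3.141 0.    2.067] F [-0.1  0.1 -5.1] M [-0.   -0.16 -0.03] op 0.522 g 29.997493028640747
held (np.float64(1.683), np.float64(327.4), np.float64(280.2), np.float64(0.495)) offset tool x,y [3.5 1.6] dyaw -0.001
-> (412, 168, 74, 2.13) n 3
   [-0.181, 0.03, -0.0, -0.0, 0.0, -0.007]
   [-0.181, 0.026, -0.0, -0.0, 0.0, -0.007]
   [-0.181, 0.023, -0.0, -0.0, 0.0, -0.006]
-> (412, 168, 34, 2.13, 2) n 2
   [-0.0, 0.0, 0.08, -0.0, 0.0, -0.0]
   [-0.0, 0.0, 0.08, -0.0, 0.0, -0.0]
```

Emit:
drive_tool --rows '[[[-0.18, 0.03, 0, 0, 0, -0.007, 0], [-0.18, 0.026, 0, 0, 0, -0.007, 0], [-0.18, 0.023, 0, 0, 0, -0.006, 0], [0, 0, 0, 0, 0, 0, 0], [0, 0, 0.08, 0, 0, 0, 0]]]'

```text
t: 39.05
eef_pos: [412.0, 168.7, 54.1]
tcp_rot: [3.14, 0.0, 2.128]
ft_force: [-0.7, 0.4, -5.1]
opening: 0.524
grip_force: 30.0
```

Emit:
drive_tool --rows '[[[0, 0, 0.06, 0, 0, 0, 0], [0, 0, 0.02, 0, 0, 0, 0], [0, 0, 0, 0, 0, 0, 0], [0, 0, 0, 0, 0, 0, 0], [0, 0, 0, 0, 0, 0, 0]]]'

```text
t: 39.67
eef_pos: [411.8, 168.9, 34.5]
tcp_rot: [3.141, 0.0, 2.129]
ft_force: [0.6, 0.2, -4.4]
opening: 0.521
grip_force: 30.0
```

Emit:
drive_tool --rows '[[[0, 0, 0.024, 0, 0, 0, 0], [0, 0, 0.018, 0, 0, 0, 0], [0, 0, 0.008, 0, 0, 0, 0], [0, 0, 0, 0, 0, 0, 0], [0, 0, 0, 0, 0, 0, 0]]]'

```text
t: 40.3
eef_pos: [411.5, 168.7, 21.6]
tcp_rot: [-3.141, 0.0, 2.129]
ft_force: [-1.6, -0.8, 0.9]
opening: 0.522
grip_force: 30.0
```

Emit:
drive_tool --rows '[[[0, 0, 0, 0, 0, 0, 1], [0, 0, 0, 0, 0, 0, 1], [0, 0, 0, 0, 0, 0, 1], [0, 0, 0, 0, 0, 0, 1], [0, 0, 0, 0, 0, 0, 1]]]'

```text
t: 40.92
eef_pos: [411.7, 168.8, 21.6]
tcp_rot: [3.142, 0.0, 2.129]
ft_force: [0.1, 0.0, 0.2]
opening: 0.976
grip_force: 0.0
```

Emit:
drive_tool --rows '[[[0, 0, -0.1, 0, 0, 0, 1], [0, 0, -0.2, 0, 0, 0, 1], [0, 0, -0.2, 0, 0, 0, 1], [0, 0, -0.16, 0, 0, 0, 1], [0, 0, 0, 0, 0, 0, 1]]]'

```text
t: 41.55
eef_pos: [412.6, 169.0, 189.0]
tcp_rot: [3.136, 0.002, 2.129]
ft_force: [-0.1, 0.8, -0.1]
opening: 0.999
grip_force: 0.0
```

```bash
python3 - <<'E'
from h import *
st()
p=shot('wrist'); f=fit(p,'plate',328,278,0); print(f)
q=f[0][1:]; y=q[2]+np.pi/2
x,yy=q[0]-1.5*np.cos(y)-1.3*np.sin(y),q[1]-1.5*np.sin(y)+1.3*np.cos(y)
print(x,yy,y); plan([(x,yy,90,y),(x,yy,32,y,2)])
E
```

```text
t 41.55 pos [412.6 169.  189. ] rot [3.136e+00 2.000e-03 2.129e+00] F [-0.1  0.8 -0.1] M [ 0.06 -0.13 -0.03] op 0.999 g 0.0
[(np.float64(0.245), np.float64(328.6), np.float64(278.7), np.float64(0.47)), (np.float64(0.562), np.float64(328.6), np.float64(278.7), np.float64(-2.674))]
328.1202906534147 276.7738953967142 2.0407963267948963
-> (np.float64(328.1202906534147), np.float64(276.7738953967142), 90, np.float64(2.0407963267948963)) n 4
   [0.136, -0.014, 0.097, 0.0, 0.0, 0.007]
   [0.136, -0.017, 0.097, 0.0, 0.0, 0.007]
   [0.135, -0.02, 0.098, 0.0, 0.0, 0.007]
   [0.135, -0.023, 0.097, 0.001, 0.0, 0.007]
-> (np.float64(328.1202906534147), np.float64(276.7738953967142), 32, np.float64(2.0407963267948963), 2) n 2
   [-0.0, 0.0, 0.116, -0.0, 0.0, 0.0]
   [-0.0, 0.0, 0.116, -0.0, 0.0, 0.0]
```

Emit:
drive_tool --rows '[[[0.136, -0.014, 0.097, 0, 0, 0.007, 1], [0.136, -0.017, 0.097, 0, 0, 0.007, 1], [0.135, -0.02, 0.097, 0, 0, 0.007, 1], [0.135, -0.023, 0.097, 0, 0, 0.007, 1], [0, 0, 0, 0, 0, 0, 1]]]'

```text
t: 42.22
eef_pos: [325.4, 277.0, 87.2]
tcp_rot: [-3.136, 0.0, 2.044]
ft_force: [0.1, -0.5, 0.4]
opening: 1.001
grip_force: 0.0
```

Emit:
drive_tool --rows '[[[0, 0, 0.1, 0, 0, 0, 1], [0, 0, 0.1, 0, 0, 0, 1], [0, 0, 0, 0, 0, 0, 1], [0, 0, 0, 0, 0, 0, 1], [0, 0, 0, 0, 0, 0, 1]]]'

```text
t: 42.85
eef_pos: [328.1, 276.8, 40.4]
tcp_rot: [3.14, -0.0, 2.041]
ft_force: [0.1, -0.3, 0.2]
opening: 1.002
grip_force: 0.0
```

```bash
python3 - <<'E'
from h import *
st(); plan([(328.1,276.8,22,2.041,2)])
E
```

```text
t 42.85 pos [328.1 276.8  40.4] rot [ 3.14  -0.     2.041] F [ 0.1 -0.3  0.2] M [ 0.02 -0.17  0.03] op 1.002 g 0.0
-> (328.1, 276.8, 22, 2.041, 2) n 2
   [0.0, -0.0, 0.037, 0.0, -0.0, 0.0]
   [0.0, -0.0, 0.036, 0.0, -0.0, 0.0]
```

Emit:
drive_tool --rows '[[[0, 0, 0.037, 0, 0, 0, 1], [0, 0, 0.036, 0, 0, 0, 1], [0, 0, 0, 0, 0, 0, 1], [0, 0, 0, 0, 0, 0, 0], [0, 0, 0, 0, 0, 0, 0]]]'

```text
t: 43.48
eef_pos: [327.7, 276.8, 21.4]
tcp_rot: [3.141, 0.0, 2.041]
ft_force: [0.8, 1.7, 0.6]
opening: 0.845
grip_force: 0.0
```

Emit:
drive_tool --rows '[[[0, 0, 0, 0, 0, 0, 0], [0, 0, 0, 0, 0, 0, 0], [0, 0, 0, 0, 0, 0, 0], [0, 0, 0, 0, 0, 0, 0], [0, 0, 0, 0, 0, 0, 0]]]'

```text
t: 44.1
eef_pos: [327.7, 276.8, 21.4]
tcp_rot: [3.142, 0.0, 2.041]
ft_force: [-0.5, 0.1, 1.9]
opening: 0.519
grip_force: 30.0
```

Emit:
drive_tool --rows '[[[0, 0, -0.04, 0, 0, 0, 0], [0, 0, -0.1, 0, 0, 0, 0], [0, 0, -0.15, 0, 0, 0, 0], [0, 0, -0.15, 0, 0, 0, 0], [0, 0, 0, 0, 0, 0, 0]]]'

```text
t: 44.72
eef_pos: [328.3, 277.2, 133.7]
tcp_rot: [3.137, -0.0, 2.041]
ft_force: [0.1, 0.2, -3.1]
opening: 0.519
grip_force: 30.0
```

Emit:
drive_tool --rows '[[[0, 0, 0, 0, 0, 0, 0], [0, 0, 0, 0, 0, 0, 0], [0, 0, 0, 0, 0, 0, 0]]]'

```text
t: 45.1
eef_pos: [327.4, 276.6, 130.5]
tcp_rot: [-3.14, 0.0, 2.041]
ft_force: [-0.1, 0.8, -2.2]
opening: 0.523
grip_force: 30.0
```

```bash
python3 - <<'E'
from h import *
o,dy,p,f=held()
t,yw=target(o,dy); print(t,yw)
plan([(t[0],t[1],130,yw)])
E
```

```text
t 45.1 pos [327.4 276.6 130.5] rot [-3.14   0.     2.041] F [-0.1  0.8 -2.2] M [-0.02 -0.15 -0.05] op 0.523 g 29.997594952583313
held (np.float64(0.693), np.float64(327.5), np.float64(280.0), np.float64(0.47)) offset tool x,y [3.  1.6] dyaw -0.001
[514.41452872 251.79179333] 2.1333475819105043
-> (np.float64(514.4145287201374), np.float64(251.79179333092281), 130, np.float64(2.1333475819105043)) n 4
   [-0.107, 0.155, 0.0, -0.0, 0.0, -0.007]
   [-0.11, 0.153, 0.001, -0.0, 0.0, -0.007]
   [-0.114, 0.151, 0.0, -0.0, 0.0, -0.008]
   [-0.117, 0.147, 0.001, -0.0, 0.0, -0.007]
```

Emit:
drive_tool --rows '[[[-0.107, 0.155, 0, 0, 0, -0.007, 0], [-0.11, 0.153, 0, 0, 0, -0.007, 0], [-0.114, 0.151, 0, 0, 0, -0.008, 0], [-0.117, 0.147, 0, 0, 0, -0.007, 0], [0, 0, 0.03, 0, 0, 0, 0]]]'

```text
t: 45.78
eef_pos: [517.2, 251.3, 123.1]
tcp_rot: [3.14, 0.0, 2.131]
ft_force: [-0.2, 0.5, -2.7]
opening: 0.518
grip_force: 30.0
```

Emit:
drive_tool --rows '[[[0, 0, 0.03, 0, 0, 0, 0], [0, 0, 0, 0, 0, 0, 0], [0, 0, 0, 0, 0, 0, 0], [0, 0, 0, 0, 0, 0, 0], [0, 0, 0, 0, 0, 0, 0]]]'

```text
t: 46.4
eef_pos: [514.5, 252.0, 116.6]
tcp_rot: [3.141, 0.0, 2.133]
ft_force: [-0.2, -0.5, -2.5]
opening: 0.523
grip_force: 30.0
```

```bash
python3 - <<'E'
from h import *
o,dy,p,f=held('plate',21.4); t,yw=target(o,dy); print(t,yw)
plan([(t[0],t[1],94,yw,2)])
E
```

```text
t 46.4 pos [514.5 252.  116.6] rot [3.141 0.    2.133] F [-0.2 -0.5 -2.5] M [-0.   -0.17 -0.02] op 0.523 g 29.997552037239075
held (np.float64(1.843), np.float64(514.0), np.float64(255.5), np.float64(0.56)) offset tool x,y [3.2 1.5] dyaw -0.002
[514.66245841 251.73464397] 2.1347327513763283
-> (np.float64(514.6624584115317), np.float64(251.7346439741682), 94, np.float64(2.1347327513763283), 2) n 2
   [-0.001, 0.0, 0.045, 0.0, 0.0, -0.0]
   [-0.0, 0.0, 0.045, 0.0, 0.0, -0.001]
```

Emit:
drive_tool --rows '[[[-0.001, 0, 0.045, 0, 0, 0, 0], [0, 0, 0.045, 0, 0, 0, 0], [0, 0, 0, 0, 0, 0, 0], [0, 0, 0.012, 0, 0, 0, 0], [0, 0, 0.012, 0, 0, 0, 0]]]'

```text
t: 47.08
eef_pos: [514.7, 251.8, 87.9]
tcp_rot: [3.141, -0.0, 2.132]
ft_force: [-1.3, 1.8, -0.9]
opening: 0.522
grip_force: 30.0
```

Emit:
drive_tool --rows '[[[0, 0, 0.012, 0, 0, 0, 0], [0, 0, 0.016, 0, 0, 0, 0], [0, 0, 0, 0, 0, 0, 0]]]'

```text
t: 47.45
eef_pos: [514.5, 251.9, 80.5]
tcp_rot: [-3.141, -0.0, 2.133]
ft_force: [-1.5, 3.9, -4.7]
opening: 0.522
grip_force: 30.0
```

Emit:
drive_tool --rows '[[[0.002, 0, 0.02, 0, 0, 0, 0], [0.001, 0, 0.03, 0, 0, 0, 0], [0, 0, 0.02, 0, 0, 0, 0], [0, 0, 0.01, 0, 0, 0, 0], [0, 0, 0, 0, 0, 0, 0]]]'

```text
t: 48.08
eef_pos: [514.2, 252.2, 60.6]
tcp_rot: [-3.141, 0.0, 2.132]
ft_force: [0.2, -0.5, -2.7]
opening: 0.524
grip_force: 30.0
```

Emit:
drive_tool --rows '[[[0, 0, 0.006, 0, 0, 0, 0], [0, 0, 0.003, 0, 0, 0, 0], [0, 0, 0, 0, 0, 0, 0], [0, 0, 0, 0, 0, 0, 0]]]'

```text
t: 48.58
eef_pos: [514.2, 252.3, 58.7]
tcp_rot: [3.142, 0.0, 2.133]
ft_force: [0.3, -0.7, -2.2]
opening: 0.522
grip_force: 30.0
```

Emit:
drive_tool --rows '[[[0, 0, 0.003, 0, 0, 0, 0], [0, 0, 0.003, 0, 0, 0, 0], [0, 0, 0, 0, 0, 0, 0], [0, 0, 0, 0, 0, 0, 0]]]'

```text
t: 49.08
eef_pos: [514.3, 252.3, 57.4]
tcp_rot: [3.141, 0.0, 2.132]
ft_force: [-1.5, -0.9, 5.7]
opening: 0.525
grip_force: 30.0
```

Emit:
drive_tool --rows '[[[0, 0, 0, 0, 0, 0, 1], [0, 0, 0, 0, 0, 0, 1], [0, 0, 0, 0, 0, 0, 1], [0, 0, 0, 0, 0, 0, 1], [0, 0, 0, 0, 0, 0, 1]]]'

```text
t: 49.7
eef_pos: [514.3, 252.3, 57.1]
tcp_rot: [-3.142, 0.0, 2.132]
ft_force: [-0.6, 0.5, 0.5]
opening: 0.976
grip_force: 0.0
```

Emit:
drive_tool --rows '[[[0, 0, -0.1, 0, 0, 0, 1], [0, 0, -0.15, 0, 0, 0, 1], [0, 0, -0.15, 0, 0, 0, 1], [0, 0, -0.16, 0, 0, 0, 1], [0, 0, 0, 0, 0, 0, 1]]]'

```text
t: 50.32
eef_pos: [515.2, 252.7, 199.9]
tcp_rot: [3.137, 0.001, 2.133]
ft_force: [0.2, 0.3, -0.8]
opening: 1.001
grip_force: 0.0
```

```bash
python3 - <<'E'
from h import *
st()
# view from beside/behind the set-aside top plate
plan([(445,140,205,2.13)])
E
```

```text
t 50.325 pos [515.2 252.7 199.9] rot [3.137e+00 1.000e-03 2.133e+00] F [ 0.2  0.3 -0.8] M [-0.02 -0.13 -0.  ] op 1.001 g 0.0
-> (445, 140, 205, 2.13) n 3
   [-0.077, -0.159, -0.008, 0.001, 0.0, 0.0]
   [-0.078, -0.159, -0.007, 0.0, 0.0, 0.0]
   [-0.077, -0.16, -0.007, 0.001, 0.0, 0.001]
```

Emit:
drive_tool --rows '[[[-0.1, -0.17, -0.01, 0, 0, 0, 1], [-0.1, -0.17, -0.01, 0, 0, 0, 1], [-0.1, -0.17, 0, 0, 0, 0, 1], [0, 0, 0, 0, 0, 0, 1], [0, 0, 0, 0, 0, 0, 1]]]'

```text
t: 50.95
eef_pos: [446.6, 121.1, 201.8]
tcp_rot: [-3.142, -0.0, 2.132]
ft_force: [1.0, 0.0, -0.2]
opening: 0.997
grip_force: 0.0
```

```bash
python3 - <<'E'
from h import *
st()
p=shot('wrist'); look(p,['top_plate']); f=fit(p,'top',411,171,0,rad=24); print(f)
q=f[0][1:]; y=q[2]+np.pi/2
x,yy=q[0]-1.5*np.cos(y)-1.3*np.sin(y),q[1]-1.5*np.sin(y)+1.3*np.cos(y)
print(x,yy,y); plan([(x,yy,90,y),(x,yy,34,y,2)])
P=model('top')
drawp(p,[place(P,q,0)],'d11.png',(150,0,640,320))
E
```

```text
t 50.95 pos [446.6 121.1 201.8] rot [-3.142 -0.     2.132] F [ 1.   0.  -0.2] M [ 0.03 -0.17 -0.02] op 0.997 g 0.0
top_plate [([416.0, 167.0, -5.0], [313.0, 125.0], 0.92)]
[(np.float64(0.489), np.float64(412.3), np.float64(170.4), np.float64(0.557)), (np.float64(0.742), np.float64(412.3), np.float64(170.5), np.float64(-2.587))]
411.98946475815336 168.43949805825875 2.1277963267948965
-> (np.float64(411.98946475815336), np.float64(168.43949805825875), 90, np.float64(2.1277963267948965)) n 3
   [0.077, -0.006, 0.149, -0.0, -0.0, 0.001]
   [0.078, -0.006, 0.149, -0.0, -0.0, 0.0]
   [0.077, -0.006, 0.149, -0.0, -0.0, 0.001]
-> (np.float64(411.98946475815336), np.float64(168.43949805825875), 34, np.float64(2.1277963267948965), 2) n 2
   [0.0, 0.0, 0.112, -0.0, -0.0, -0.0]
   [0.0, 0.0, 0.112, -0.0, -0.0, -0.0]
```

View pics/d11.png

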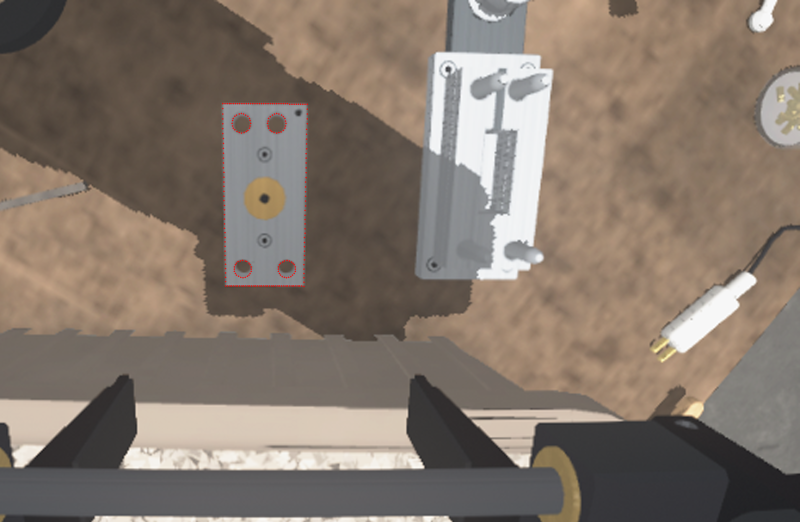

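Stack of three sits flat; the top plate fits at (412.3, 170.4). Grasping it.

Emit:
drive_tool --rows '[[[0.117, -0.009, 0, 0, 0, 0, 1], [0.116, -0.009, 0.1, 0, 0, 0, 1], [0, 0, 0.18, 0, 0, 0, 1], [0, 0, 0.18, 0, 0, 0, 1], [0, 0, 0.12, 0, 0, 0, 1]]]'

```text
t: 51.68
eef_pos: [411.1, 168.7, 55.0]
tcp_rot: [-3.14, -0.0, 2.134]
ft_force: [1.0, -0.4, 0.1]
opening: 0.999
grip_force: 0.0
```

Emit:
drive_tool --rows '[[[0, 0, 0.05, 0, 0, 0, 1], [0, 0, 0, 0, 0, 0, 1], [0, 0, 0, 0, 0, 0, 1], [0, 0, 0, 0, 0, 0, 1], [0, 0, 0, 0, 0, 0, 1]]]'

```text
t: 52.3
eef_pos: [411.7, 167.9, 45.2]
tcp_rot: [3.14, 0.0, 2.132]
ft_force: [0.5, 0.1, -0.7]
opening: 0.999
grip_force: 0.0
```

```bash
python3 - <<'E'
from h import *
st(); plan([(412,168.4,22,2.128,2)])
E
```

```text
t 52.3 pos [411.7 167.9  45.2] rot [3.14  0.    2.132] F [ 0.5  0.1 -0.7] M [ 0.04 -0.17 -0.03] op 0.999 g 0.0
-> (412, 168.4, 22, 2.128, 2) n 2
   [0.001, 0.001, 0.046, 0.0, 0.0, 0.001]
   [0.0, 0.001, 0.047, 0.0, 0.0, 0.0]
```

Emit:
drive_tool --rows '[[[0.001, 0.001, 0.046, 0, 0, 0.001, 1], [0, 0.001, 0.046, 0, 0, 0, 1], [0, 0, 0, 0, 0, 0, 1], [0, 0, 0, 0, 0, 0, 0], [0, 0, 0, 0, 0, 0, 0]]]'

```text
t: 52.92
eef_pos: [411.8, 168.3, 21.7]
tcp_rot: [3.141, 0.0, 2.129]
ft_force: [0.0, 0.6, 0.1]
opening: 0.85
grip_force: 0.0
```

Emit:
drive_tool --rows '[[[0, 0, 0, 0, 0, 0, 0], [0, 0, 0, 0, 0, 0, 0], [0, 0, 0, 0, 0, 0, 0], [0, 0, 0, 0, 0, 0, 0], [0, 0, 0, 0, 0, 0, 0]]]'

```text
t: 53.55
eef_pos: [411.8, 168.3, 21.7]
tcp_rot: [3.141, 0.0, 2.129]
ft_force: [-0.5, 0.5, 2.0]
opening: 0.529
grip_force: 30.0
```

Emit:
drive_tool --rows '[[[0, 0, -0.04, 0, 0, 0, 0], [0, 0, -0.1, 0, 0, 0, 0], [0, 0, -0.15, 0, 0, 0, 0], [0, 0, -0.1, 0, 0, 0, 0], [0, 0, 0, 0, 0, 0, 0]]]'

```text
t: 54.18
eef_pos: [412.1, 168.4, 120.5]
tcp_rot: [3.139, 0.001, 2.129]
ft_force: [-1.0, -0.2, -4.7]
opening: 0.525
grip_force: 30.0
```

Emit:
drive_tool --rows '[[[0, 0, 0, 0, 0, 0, 0], [0, 0, 0, 0, 0, 0, 0], [0, 0, 0, 0, 0, 0, 0]]]'

```text
t: 54.55
eef_pos: [411.5, 168.2, 118.3]
tcp_rot: [-3.14, -0.0, 2.129]
ft_force: [0.7, 0.6, -4.5]
opening: 0.525
grip_force: 30.0
```

```bash
python3 - <<'E'
from h import *
o,dy,p,f=held('top',22); t,yw=target(o,dy); print(t,yw)
plan([(t[0],t[1],120,yw)])
E
```

```text
t 54.55 pos [411.5 168.2 118.3] rot [-3.14  -0.     2.129] F [ 0.7  0.6 -4.5] M [ 0.01 -0.14  0.03] op 0.525 g 29.998046457767487
held (np.float64(1.078), np.float64(410.6), np.float64(172.3), np.float64(0.559)) offset tool x,y [3.9 1.4] dyaw 0.001
[515.07454038 251.12716021] 2.1322754441739624
-> (np.float64(515.0745403808021), np.float64(251.1271602118283), 120, np.float64(2.1322754441739624)) n 3
   [0.021, 0.176, -0.002, -0.0, -0.0, -0.0]
   [0.02, 0.175, -0.002, -0.0, -0.0, -0.0]
   [0.021, 0.176, -0.003, -0.0, -0.0, -0.001]
```

Emit:
drive_tool --rows '[[[0.021, 0.175, 0, 0, 0, 0, 0], [0.021, 0.175, 0, 0, 0, 0, 0], [0.021, 0.175, 0, 0, 0, 0, 0], [0, 0, 0, 0, 0, 0, 0], [0, 0, 0, 0, 0, 0, 0]]]'

```text
t: 55.22
eef_pos: [513.9, 251.0, 118.3]
tcp_rot: [-3.139, -0.0, 2.13]
ft_force: [-0.9, -0.7, -5.1]
opening: 0.523
grip_force: 30.0
```

Emit:
drive_tool --rows '[[[0, 0, 0, 0, 0, 0, 0], [0, 0, 0, 0, 0, 0, 0], [0, 0, 0, 0, 0, 0, 0]]]'

```text
t: 55.6
eef_pos: [514.6, 251.0, 119.3]
tcp_rot: [3.141, 0.0, 2.129]
ft_force: [-0.7, -0.2, -5.5]
opening: 0.522
grip_force: 30.0
```

```bash
python3 - <<'E'
from h import *
held('top',22); plan([(514.85,251.5,94,2.132,3)])
E
```

```text
t 55.6 pos [514.6 251.  119.3] rot [3.141 0.    2.129] F [-0.7 -0.2 -5.5] M [-0.02 -0.06  0.01] op 0.522 g 29.99806970357895
held (np.float64(1.862), np.float64(513.6), np.float64(255.3), np.float64(0.559)) offset tool x,y [4.2 1.4] dyaw 0.001
-> (514.85, 251.5, 94, 2.132, 3) n 3
   [0.0, 0.001, 0.034, 0.0, 0.0, -0.0]
   [0.0, 0.0, 0.033, 0.0, 0.0, -0.0]
   [0.001, 0.001, 0.034, 0.0, 0.0, -0.001]
```

Emit:
drive_tool --rows '[[[0, 0.001, 0.034, 0, 0, 0, 0], [0, 0, 0.034, 0, 0, 0, 0], [0.001, 0.001, 0.034, 0, 0, 0, 0], [0, 0, 0, 0, 0, 0, 0], [0, 0, 0, 0, 0, 0, 0]]]'

```text
t: 56.28
eef_pos: [515.1, 251.8, 93.6]
tcp_rot: [-3.142, 0.0, 2.129]
ft_force: [1.2, -0.1, -6.3]
opening: 0.526
grip_force: 30.0
```

Emit:
drive_tool --rows '[[[0, 0, 0.012, 0, 0, 0, 0], [0, 0, 0.008, 0, 0, 0, 0], [0, 0, 0, 0, 0, 0, 0]]]'

```text
t: 56.65
eef_pos: [514.9, 251.9, 88.5]
tcp_rot: [3.142, -0.0, 2.129]
ft_force: [0.1, 2.1, -6.0]
opening: 0.52
grip_force: 30.0
```

Emit:
drive_tool --rows '[[[0, 0, 0.012, 0, 0, 0, 0], [0, 0, 0.012, 0, 0, 0, 0], [0, 0, 0, 0, 0, 0, 0]]]'

```text
t: 57.02
eef_pos: [514.8, 251.9, 82.2]
tcp_rot: [-3.141, -0.0, 2.129]
ft_force: [-1.2, 4.5, -4.9]
opening: 0.525
grip_force: 30.0
```

Emit:
drive_tool --rows '[[[0.002, 0, 0.014, 0, 0, 0, 0], [0.001, 0, 0.014, 0, 0, 0, 0], [0, 0, 0.014, 0, 0, 0, 0], [0, 0, 0.004, 0, 0, 0, 0], [0, 0, 0, 0, 0, 0, 0]]]'

```text
t: 57.65
eef_pos: [514.6, 252.2, 71.0]
tcp_rot: [-3.141, 0.0, 2.129]
ft_force: [0.2, -0.7, -5.2]
opening: 0.523
grip_force: 30.0
```

Emit:
drive_tool --rows '[[[0, 0, 0.004, 0, 0, 0, 0], [0, 0, 0.004, 0, 0, 0, 0], [0, 0, 0.003, 0, 0, 0, 0], [0, 0, 0, 0, 0, 0, 0], [0, 0, 0, 0, 0, 0, 0]]]'

```text
t: 58.28
eef_pos: [514.6, 252.3, 68.4]
tcp_rot: [-3.142, 0.0, 2.129]
ft_force: [0.5, 0.5, -4.5]
opening: 0.52
grip_force: 30.0
```

Emit:
drive_tool --rows '[[[0, 0, 0.003, 0, 0, 0, 0], [0, 0, 0.002, 0, 0, 0, 0], [0, 0, 0, 0, 0, 0, 0], [0, 0, 0, 0, 0, 0, 0]]]'

```text
t: 58.78
eef_pos: [514.6, 252.4, 67.7]
tcp_rot: [3.141, 0.0, 2.129]
ft_force: [-2.8, -0.6, 5.1]
opening: 0.523
grip_force: 30.0
```

Emit:
drive_tool --rows '[[[0, 0, 0, 0, 0, 0, 1], [0, 0, 0, 0, 0, 0, 1], [0, 0, 0, 0, 0, 0, 1], [0, 0, 0, 0, 0, 0, 1], [0, 0, 0, 0, 0, 0, 1]]]'

```text
t: 59.4
eef_pos: [514.6, 252.3, 67.0]
tcp_rot: [-3.142, 0.0, 2.129]
ft_force: [-1.4, -0.1, -0.1]
opening: 0.976
grip_force: 0.0
```

Emit:
drive_tool --rows '[[[0, 0, -0.08, 0, 0, 0, 1], [0, 0, -0.15, 0, 0, 0, 1], [0, 0, -0.15, 0, 0, 0, 1], [-0.1, 0, -0.15, 0, 0, 0, 1], [-0.12, 0, 0, 0, 0, 0, 1]]]'

```text
t: 60.02
eef_pos: [544.8, 205.8, 202.6]
tcp_rot: [3.137, 0.002, 2.13]
ft_force: [-0.1, -0.0, -0.2]
opening: 1.003
grip_force: 0.0
```

Emit:
drive_tool --rows '[[[-0.1, 0, 0, 0, 0, 0, 1], [0, 0, 0, 0, 0, 0, 1], [0, 0, 0, 0, 0, 0, 1], [0, 0, 0, 0, 0, 0, 1]]]'

```text
t: 60.52
eef_pos: [556.5, 185.2, 199.5]
tcp_rot: [-3.141, -0.0, 2.13]
ft_force: [-0.4, -0.4, -0.1]
opening: 0.999
grip_force: 0.0
```

```bash
python3 - <<'E'
from h import *
st(); p=shot('wrist')
f=[(z,fit(p,'top',514.5,255,z,[.562])[0]) for z in (36,46,56)]; print(f)
for n in ['side','scene']:
    q=shot(n); print(n); look(q,['cavity_plate_0','top_plate','wrench_grip'])
s=shot('side')
a=cv2.resize(p['color'][0:200,220:470],(400,320)); b=cv2.resize(s['color'][170:330,180:380],(400,320),interpolation=cv2.INTER_CUBIC)
cv2.imwrite('pics/end.png',np.hstack([a,b]))
E
```

```text
t 60.525 pos [556.5 185.2 199.5] rot [-3.141 -0.     2.13 ] F [-0.4 -0.4 -0.1] M [ 0.05 -0.12  0.01] op 0.999 g 0.0
[(36, (np.float64(1.723), np.float64(520.5), np.float64(252.1), np.float64(0.565))), (46, (np.float64(1.776), np.float64(518.7), np.float64(253.2), np.float64(0.564))), (56, (np.float64(1.665), np.float64(515.2), np.float64(253.2), np.float64(0.56)))]
side
cavity_plate_0 [([513.0, 254.0, 23.0], [313.0, 231.0], 0.68), ([514.0, 257.0, 17.0], [312.0, 234.0], 0.65), ([513.0, 254.0, 38.0], [312.0, 223.0], 0.54)]
top_plate [([510.0, 252.0, 48.0], [314.0, 219.0], 0.69)]
wrench_grip [([554.0, 421.0, 45.0], [261.0, 274.0], 0.92)]
scene
cavity_plate_0 [([510.0, 255.0, 35.0], [299.0, 223.0], 0.7), ([506.0, 253.0, 15.0], [302.0, 232.0], 0.68), ([515.0, 256.0, 29.0], [297.0, 225.0], 0.43)]
top_plate [([513.0, 254.0, 47.0], [298.0, 217.0], 0.58)]
wrench_grip [([552.0, 425.0, 43.0], [214.0, 243.0], 0.57)]
```

View pics/end.png

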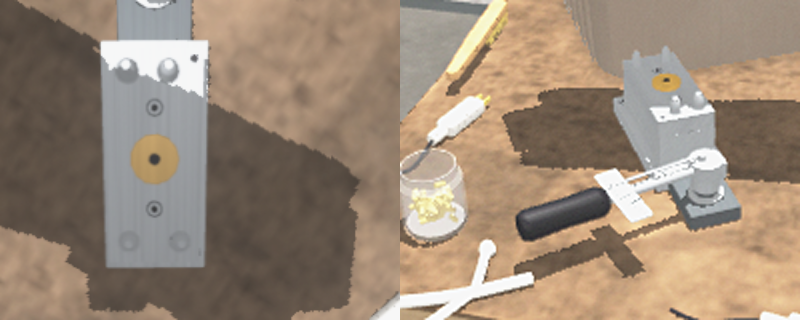

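Left: top plate flat, all four pin tips showing, dot at (194,58). Right: closed stack with the wrench slack, nothing else left lying.

```bash
python3 -c "
from cell import env
print(env.job_done())"
```

```text
the job is handed in; nothing more can be done
None
```

The job is handed in: the wrench was held at about 1.05 N m for over a second and sprang back. The three cavity plates found and the top plate are seated on the pins and released, at 60.5 s. I never clearly saw the pointer between its marks, so the torque is worked out from force and handle position.

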